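# Set out a vibration survey around the wafer stage and set the shaker drive

## Task

Set out the vibration survey: take the orange dust cap off the wafer stage and stand it midway between the two amber bottles, stand the black master pickup in the centre of the chuck, and stand whichever coloured pickups are there on the table around the stage, centred on its sides with a 25 mm gap from foot to stage base: red on its left as seen from the robot, blue on its right, green behind it (far side), white in front of it. Only when all of them stand in place, swing the clear guard of the drive box up past its balance point so that it stays open on its own, and then turn the dial until its white pointer is on the green mark. Set the pickups down rather than dropping them, and leave the bottles and everything else on the bench where they are.

Things in the scene. Friction and masses are not known exactly. Their poses are not given: they have to be found in the camera images.
- stage: Fixed rotary wafer stage: square dark steel base 110 x 110 mm, 30 mm high, a bearing, and on it a round black chuck 100 mm in diameter whose flat top is 50 mm above the table. Origin: centre of the underside; x points away from the robot (to its far side), y to the left side, as seen from the robot, give or take 15 degrees; x and y are square to the base's sides, z up.
- cap: Orange dust cap, a solid disc 84 mm in diameter and 35 mm high with a round black grip knob on top (32 mm diameter, from 45 to 70 mm above its underside), 0.14 kg; starts standing on the chuck. Origin: centre of its underside, z up.
- pickup_red: Vibration pickup, an upright cylinder 74 mm tall with a red body 50 mm in diameter (from 12 mm up to the top) on a dark steel foot 60 mm in diameter and 12 mm thick; 0.32 kg, +-30 %. May be absent. Origin: centre of its underside, z up. 
- pickup_blue: Vibration pickup, an upright cylinder 74 mm tall with a blue body 50 mm in diameter (from 12 mm up to the top) on a dark steel foot 60 mm in diameter and 12 mm thick; 0.32 kg, +-30 %. May be absent. Origin: centre of its underside, z up. 
- pickup_green: Vibration pickup, an upright cylinder 74 mm tall with a green body 50 mm in diameter (from 12 mm up to the top) on a dark steel foot 60 mm in diameter and 12 mm thick; 0.32 kg, +-30 %. May be absent. Origin: centre of its underside, z up. 
- pickup_white: Vibration pickup, an upright cylinder 74 mm tall with a white body 50 mm in diameter (from 12 mm up to the top) on a dark steel foot 60 mm in diameter and 12 mm thick; 0.32 kg, +-30 %. May be absent. Origin: centre of its underside, z up. 
- pickup_master: Vibration pickup, an upright cylinder 74 mm tall with a black body 50 mm in diameter (from 12 mm up to the top) on a dark steel foot 60 mm in diameter and 12 mm thick; 0.32 kg, +-30 %. The master pickup, always there. Origin: centre of its underside, z up. 
- bottle_a: Amber bottle with black cap, 60 mm in diameter, 105 mm tall, 0.45 kg, loose. Origin: centre of its underside; its x axis points straight at the other bottle, whose centre is 180 mm away.
- bottle_b: The other amber bottle, the same. Origin: centre of its underside, z up.
- drive_box: Fixed grey drive box 150 x 150 mm, 60 mm high; origin: centre of the underside; x points from its front (guard handle, nearest the robot) to its back (hinge). On top: the dial in the middle, a white scale over the half circle left-back-right, clear fixed cheeks 4 mm thick 71 mm left and right of the centre, up to 110 mm above the table, and a hinged clear guard over it all.
- guard_hinge (a point): Point on the guard's hinge axis, in the middle: 70 mm behind the box's centre, 115 mm above the table. The axis runs along the box's y.
- guard_bar (a point): Middle of the guard's handle: a round steel bar, 10 mm in diameter and 90 mm long, along the box's y, 172 mm from the hinge axis, held by two thin rods at its ends, with 40 mm open between the bar and the guard's front edge. It can be pinched from above and turns between the fingers as the guard swings.
- guard (a joint): Guard angle (rad): 0 shut and level over the dial, grows as its front edge swings up and away from the robot; upright and balanced at 1.57, stop at 2.0. It falls shut below 1.57 and falls gently open to the stop beyond it. Clear plate 130 mm deep, 136 mm wide, with a yellow lip 25 mm deep at its front edge, 0.14 kg.
- dial_centre (a point): On the dial's axis at the height to grip, 88 mm above the table. The dial has a black upright grip bar 14 mm thick, 52 mm long, from 66 to 100 mm above the table, on a 52 mm disc; the white pointer line lies along the bar.
- dial (a joint): Dial angle (rad): 0 with the pointer to the box's left (+y), grows clockwise seen from above; 1.57 points to the back, 3.14 (stop) to the right. Stays where it is left (friction 0.04 N m).
- setmark (a joint): Angle of the green set mark on the scale, in the same sense as the dial's: the pointer is on the mark when both read the same. It cannot be touched.
- dial_tip (a point): Tip of the dial's white pointer, 40 mm from the dial's axis.
- mark_tip (a point): Inner end of the green set mark (10 mm wide) on the scale, 40 mm from the dial's axis.
- mouse: Bystander: black computer mouse 100 x 58 x 26 mm. Origin: centre of its underside.
- shipper: Bystander: blue round wafer shipper, 116 mm in diameter, 24 mm high. Origin: centre of its underside.
- weight: Bystander: brass weight, upright cylinder 36 mm in diameter, 50 mm tall. Origin: centre of its underside.
- driver: Bystander: screwdriver with red handle, 180 mm long, lying. Origin at its middle, x along it.
- wrench: Bystander: steel wrench 160 mm long, lying. Origin at its middle, x along it.
- dish: Bystander: steel bowl 70 mm in diameter, 30 mm high. Origin: centre of its underside.
Not all that is in view belongs to the job. What is shaped like the pickup_master but pink is not meant.

How it is judged (in metres and radians):
On the way, in this order (a step that is already met when the one before it is completed fails the run):
1. The cap and all pickups that are there stand in their places (y of pickup_red in the frame of stage between 0.097 and 0.123 m and x of pickup_red in the frame of stage between -0.013 and 0.013 m and height (world z) of each of pickup_red, pickup_blue, pickup_green, pickup_white, cap below 0.008 m and angle between each of pickup_red, pickup_blue, pickup_green, pickup_white, pickup_master, cap's own z axis and vertical below 0.12 rad and linear speed of each of pickup_red, pickup_blue, pickup_green, pickup_white, pickup_master, cap below 0.03 m/s and y of pickup_blue in the frame of stage between -0.123 and -0.097 m and x of pickup_blue in the frame of stage between -0.013 and 0.013 m and x of pickup_green in the frame of stage between 0.097 and 0.123 m and y of pickup_green in the frame of stage between -0.013 and 0.013 m and x of pickup_white in the frame of stage between -0.123 and -0.097 m and y of pickup_white in the frame of stage between -0.013 and 0.013 m and horizontal distance between pickup_master and stage below 0.01 m and z of pickup_master in the frame of stage between 0.044 and 0.056 m and x of cap in the frame of bottle_a between 0.075 and 0.105 m and y of cap in the frame of bottle_a between -0.015 and 0.015 m), for 0.2 s.
2. The guard stands open past its balance point (value of joint guard above 1.75 rad), for 0.2 s.
3. With the guard open, the dial's pointer is on the green mark (value of joint guard above 1.75 rad and horizontal distance between dial_tip and mark_tip below 0.005 m), for 0.3 s.
At the end, for the whole second after the job is handed in: Upright, at rest: coloured pickups 110 mm from the stage centre on their sides (13 mm each way), master on the chuck (10 mm from centre), cap midway between the bottles (15 mm each way); guard open beyond 1.75 rad; pointer tip within 5 mm of the green mark (all of step 1 and all of step 3 and velocity of joint guard below 0.05 rad/s); the robot touches nothing.
It fails at once if A bottle or a bystander is moved more than 30 mm (distance of any of bottle_a, bottle_b, mouse, shipper, weight, driver, wrench, dish from where it was at the start of the episode above 0.03 m).
It fails at once if A pickup is dropped (faster than 0.9 m/s just above the table) ((height (world z) of pickup_red between 0.014 and 0.03 m and linear speed of pickup_red above 0.9 m/s) or (height (world z) of pickup_blue between 0.014 and 0.03 m and linear speed of pickup_blue above 0.9 m/s) or (height (world z) of pickup_green between 0.014 and 0.03 m and linear speed of pickup_green above 0.9 m/s) or (height (world z) of pickup_white between 0.014 and 0.03 m and linear speed of pickup_white above 0.9 m/s) or (height (world z) of pickup_master between 0.014 and 0.03 m and linear speed of pickup_master above 0.9 m/s)).
Of pickup_red, pickup_blue, pickup_green, pickup_white only 2 to 4 are there at a start; the rules pass over those that are not, and their reading is None.
At some moment in a run one of pickup_red, pickup_blue, pickup_green, pickup_white may be knocked a few centimetres aside while the robot is not near it.
It also fails if it takes over 210 s, if anything falls off the work surface, if the arm or the gripper's body presses on something with over 40 N, if the wrist force passes 120 N, or if a joint passes its speed limit or range.

## Robot

A 6-joint arm with a two-finger parallel gripper is mounted at the origin on the work surface. World frame = base frame: x ahead of the robot, y to its left, z up, the work surface at z = 0. Lengths are in mm, angles in rad, forces in N, time in s.
With the tool pointing down it reaches from about 275 to 750 mm from the base axis. Payload 10.2 kg.
Tool frame: the origin (TCP) lies at the very end of the fingers, on their centre line; the grasp point (between the pads) lies 19 mm behind it (arm.grasp_offset is the distance from the TCP to the grasp point, in mm); y points along the fingers, z is the direction in which the jaws open and shut, and the axes are right-handed (so a half turn about y gives the same grasp; the last joint's range is limited). The gripper opens to 85 mm and grips with 20 to 120 N. Pads are 22 mm wide; open, the fingers measure 114 mm over their backs; the gripper's body (76 mm by 85 mm) begins 54 mm behind the grasp point. The pads swing forward as they close: fully open they stand 13 mm farther back than shut.
Start: joints at [1.046, 0.313, 1.498, -0, 1.331, -0.223], TCP at [156.063, 501.274, 231.294] pointing down, gripper open.
Joint ranges: [-2.94, 2.94], [-0.97, 2.17], [0.19, 2.56], [-1.23, 4.37], [0.02, 3.11], [-2.88, 2.88]. Speed limits (rad/s): [2.39, 2.39, 3.01, 3.14, 3.14, 3.14].

## Interface

Orientations are given as a unit quaternion [x, y, z, w].
In Python, from station import state, cams, finish_job, spot_in, tip_of, arm gives the robot as it stands.
- The arm moves only by the tool step_arm, never from a script. Its argument "deltas" is a list of rows, each a list of 7 numbers: the shift along the world's x, y, z in units of 10 cm (1.0 is 10 cm), then the turn, a rotation vector about the world's x, y, z in units of 60 degrees (1.0 is 60 degrees), then the finger opening in mm, from 0 to 85.4. A call has 1 to 20 rows; each row is the pose to reach, as a shift and turn from the pose commanded when the call began; what a row does not reach only later rows make up. A row lasts 1/12 s, in which the tool goes at most 41.7 mm and 7.16 degrees, less where a joint would pass 70% of its speed; a pose out of reach is approached as far as the arm can. A call with a number of a shift or a turn outside -1 to 1 is refused whole. A call with a gripper value outside its range is refused whole. The fingers move at their own pace and stop on an object; "grip_force" is the grip in N (left out, the last holds). Time passes only in rows, so rows that repeat a pose let the fingers close. It gives the time, the measured TCP pose, the force and the opening at its end, in the units of the state.
- state(): the state, without advancing time (a new reading comes with each control period).
- cams.get_image(name): name is "scene" or "top" or "wrist"; returns a dict with "color" (420x560x3 uint8, red, green, blue), "intrinsics" (3x3 intrinsics, pixels), "D" ([k1, k2, p1, p2, k3] as OpenCV has them; the pictures are not rectified), "extrinsics" (4x4, takes a point from camera to world coordinates); the wrist camera has in their place "mount" (4x4, takes a point from camera to tool coordinates, whose origin is the TCP and whose axes are the tool frame's). Camera axes: x right, y down, z forward; pixel columns grow to the right and rows downward; lengths in mm; the calibration is good to about 2 mm. A picture is of the moment at which its call begins: read the wrist's pose just before it. There is no depth.
- finish_job(): hands the job in, once; it reports no verdict.
Trained networks look in a picture, given as the dict that the camera call returned (one of the last four; its "shot" number tells which), for a name from the list of things; names that differ only in an ending like _2 or _b are one class to them, and where a whole thing is asked for, a point or a joint stands for the part that bears it (a point fixed in the world has none). Each returns a list of dicts, best first, with "score" (0 to 1); they miss things now and then, are a little off and sometimes report something else, mostly with a low value. They report only what shows in the picture. A call takes as long as a camera call. They do not tell look-alikes from the thing itself.
- spot_in(picture, query): "rect" ([left, top, width, height] in pixels, round what is visible of it).
- tip_of(picture, query): "xy" ([column, row] in pixels: a listed point, or the origin of a listed thing).
The state is a dict: "clock": time; "q": joint angles; "qvel": joint speeds; "tau": joint torques, N m; "position": TCP position; "tool_rot": TCP orientation; "force": force on the tool from outside, world axes, zero at the start; "moment": the same for the moment, N m; "grip_width": finger opening in mm.
Only numpy, scipy, OpenCV 4.12 (cv2) and the standard library are available. Lean on these libraries where they do the work, as an engineer would, in place of code of your own. Each camera call takes 0.05 s, during which the arm holds its last target. There are 200 camera calls.

## Working session

There is one attempt and no reset: what is moved stays moved. The work goes in short steps, Python scripts to look and compute and a tool call to move; the robot and the scene stay as the last step left them, time stands still between calls to the robot, and variables do not carry over. Pictures are saved under pics/ and viewed, about 12 in all and at most 16, crops included, and the job is handed in when it is done.

Besides the shell and the picture viewer there is one more tool, called after "Request:" as name(argument=value, ...), one argument or row to a line, values as JSON. step_arm: Moves the arm, as the interface text tells. Its arguments: {"type":"object","properties":{"deltas":{"type":"array","items":{"type":"array","items":{"type":"number"}}},"grip_force":{"type":"number"}},"required":["deltas"]}

```bash
ls; mkdir -p pics; cat > h.py <<'E'
import numpy as np, cv2
from station import state, cams, finish_job, spot_in, tip_of, arm
from scipy.spatial.transform import Rotation as R
def ext(p, st=None):
    if 'extrinsics' in p: return np.array(p['extrinsics'])
    T=np.eye(4); T[:3,:3]=R.from_quat(st['tool_rot']).as_matrix(); T[:3,3]=st['position']
    return T@np.array(p['mount'])
def shot(n):
    st=state(); p=cams.get_image(n); p=dict(p); return p, ext(p,st)
def w(p,E,uv,z):
    u=cv2.undistortPoints(np.array([[uv]],float),np.array(p['intrinsics']),np.array(p['D'],float))[0,0]
    d=E[:3,:3]@np.array([u[0],u[1],1]); o=E[:3,3]
    return o+d*(z-o[2])/d[2]
def px(p,E,X):
    T=np.linalg.inv(E); r,_=cv2.Rodrigues(T[:3,:3])
    return cv2.projectPoints(np.array(X,float).reshape(-1,3),r,T[:3,3],np.array(p['intrinsics']),np.array(p['D'],float))[0][:,0]
def save(p,f): cv2.imwrite('pics/'+f,p['color'][:,:,::-1])
E
cat > a.py <<'E'
from h import *
print(state()['clock'],state()['position'],state()['tool_rot'],arm.grasp_offset)
ims=[]
H=dict(cap=0,dial_centre=88,guard_bar=115,guard_hinge=115,dial_tip=66,mark_tip=62)
for n in ['scene','top']:
    p,E=shot(n); ims.append(p['color']); print(n,E[:3,3].round())
    for q in 'stage cap pickup_red pickup_blue pickup_green pickup_white pickup_master bottle_a drive_box guard_hinge guard_bar dial_centre dial_tip mark_tip mouse shipper weight driver wrench dish'.split():
        z=H.get(q,0)
        if q=='cap': z=50
        for r in tip_of(p,q)[:3]:
            if r['score']>.2: print(q,round(r['score'],2),np.round(r['xy']),w(p,E,r['xy'],z)[:2].round())
    save(p,n+'0.png')
E
python3 a.py
```

```text
pics
0.0 [155.91562309 501.03264973 230.72972258] [ 0.69950587 -0.10645915  0.10611853 -0.69863929] 18.700000000000003
scene [1370.  505. 1002.]
stage 0.92 [261. 232.] [563. -18.]
cap 0.73 [261. 219.] [562. -18.]
pickup_red 0.57 [383. 222.] [358. 249.]
pickup_red 0.23 [167. 178.] [ 517. -379.]
pickup_blue 0.22 [126. 222.] [ 723. -357.]
pickup_green 0.64 [184. 234.] [ 672. -192.]
pickup_white 0.98 [338. 224.] [428. 145.]
pickup_white 0.54 [246. 306.] [784.  78.]
pickup_master 0.97 [379. 345.] [724. 391.]
pickup_master 0.82 [315. 193.] [347.  34.]
pickup_master 0.72 [269. 184.] [ 383. -101.]
bottle_a 0.96 [425. 312.] [587. 451.]
bottle_a 0.66 [382. 262.] [492. 303.]
drive_box 0.66 [170. 184.] [ 533. -354.]
guard_hinge 0.71 [245. 305.] [851. 125.]
guard_hinge 0.65 [142. 153.] [ 567. -410.]
guard_hinge 0.54 [190. 279.] [854. -16.]
guard_bar 0.91 [197. 148.] [ 467. -288.]
dial_centre 0.73 [167. 162.] [ 536. -348.]
dial_tip 0.47 [170. 175.] [ 558. -321.]
mouse 0.86 [189. 278.] [785. -88.]
shipper 0.59 [245. 306.] [785.  78.]
weight 0.59 [346. 266.] [553. 229.]
driver 0.63 [310. 326.] [756.
[... 486 characters left out ...]
hite 0.29 [206. 303.] [363. 246.]
pickup_master 0.87 [284. 312.] [340.  30.]
pickup_master 0.82 [330. 292.] [391. -97.]
pickup_master 0.79 [160. 174.] [733. 387.]
bottle_a 0.78 [187. 255.] [496. 302.]
bottle_a 0.71 [138. 220.] [597. 449.]
drive_box 0.76 [418. 240.] [ 534. -349.]
guard_hinge 0.71 [244. 280.] [419. 130.]
guard_hinge 0.56 [449. 216.] [ 579. -404.]
guard_bar 0.57 [404. 259.] [ 469. -279.]
dial_centre 0.57 [432. 234.] [ 536. -363.]
mouse 0.83 [325. 151.] [797. -91.]
mouse 0.56 [239. 188.] [687. 156.]
shipper 0.94 [269. 152.] [796.  71.]
weight 0.53 [211. 232.] [563. 235.]
driver 0.92 [213. 165.] [758. 234.]
wrench 0.54 [417. 172.] [ 731. -357.]
dish 0.72 [390. 305.] [ 353. -262.]
```

View pics/scene0.png

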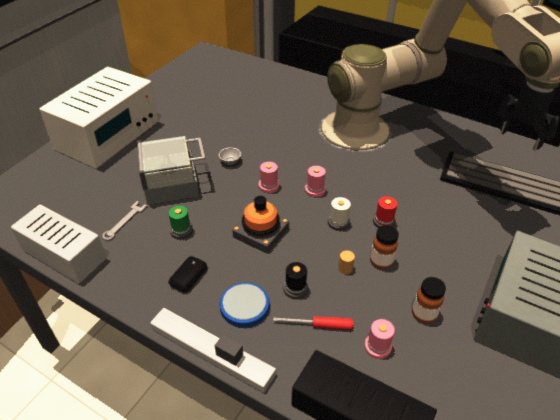

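View pics/top0.png

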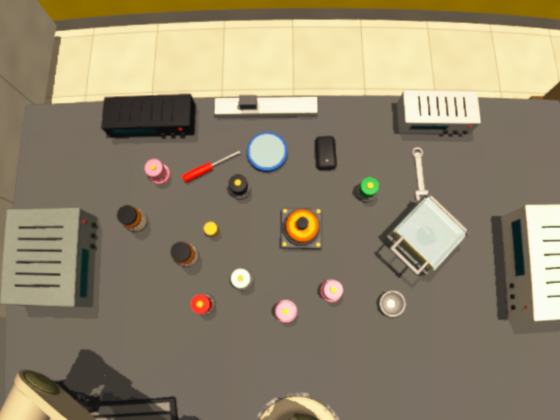

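The scene shows red (386,212), white (340,212), green (179,220) and the black master (296,278). There are three pink decoys and no blue pickup. The stage with the cap is at (261,225), the bottles are at (385,247) and (429,300), and the drive box is at (168,165).

```bash
cat > b.py <<'E'
from h import *
st=state(); print(R.from_quat(st['tool_rot']).as_matrix().round(3))
p,E=shot('wrist'); print(np.array(p['mount']).round(2)); print(np.array(p['intrinsics']).round(1))
# two-view triangulation of tip detections
A,EA=shot('scene');B,EB=shot('top')
def ray(p,E,uv):
    a=w(p,E,uv,0);o=E[:3,3];d=(a-o);return o,d/np.linalg.norm(d)
for q in 'stage cap pickup_red pickup_green pickup_white pickup_master bottle_a guard_hinge guard_bar dial_centre drive_box'.split():
    for a in tip_of(A,q)[:3]:
        for b in tip_of(B,q)[:3]:
            if min(a['score'],b['score'])<.4: continue
            o1,d1=ray(A,EA,a['xy']);o2,d2=ray(B,EB,b['xy'])
            s=np.linalg.lstsq(np.stack([d1,-d2],1),o2-o1,rcond=None)[0]
            P,Q=o1+s[0]*d1,o2+s[1]*d2
            if np.linalg.norm(P-Q)<15: print(q,((P+Q)/2).round(),np.linalg.norm(P-Q).round(1))
# stage base corners in top: save crop x4
c=B['color'][190:270,265:345]; cv2.imwrite('pics/c.png',cv2.resize(c[:,:,::-1],None,fx=6,fy=6,interpolation=cv2.INTER_CUBIC))
E
python3 b.py
```

```text
[[ 0.955  0.     0.297]
 [-0.297 -0.     0.955]
 [ 0.    -1.    -0.   ]]
[[  -0.      0.96    0.28  -71.85]
 [   0.     -0.28    0.96 -142.87]
 [   1.      0.      0.      0.17]
 [   0.      0.      0.      1.  ]]
[[343.1   0.  278.4]
 [  0.  343.1 210.7]
 [  0.    0.    1. ]]
stage [567. -18.   6.] 4.1
cap [562. -23.  41.] 7.9
pickup_red [361. 247.  -5.] 5.6
pickup_green [ 668. -202.    2.] 0.9
pickup_white [431. 142.  -5.] 5.3
pickup_master [397. -97.   2.] 2.3
pickup_master [726. 385.   9.] 3.2
bottle_a [602. 450.  15.] 2.6
bottle_a [499. 298.   9.] 7.3
guard_hinge [ 579. -402.  114.] 4.7
guard_bar [ 467. -286.  112.] 3.1
dial_centre [ 536. -356.   84.] 1.0
drive_box [ 530. -360.    2.] 1.9
```

Request:
step_arm(
  deltas=[
    [0.54, -0.87, 0, 0, 0, 0.1, 85],
    [0.54, -0.87, 0, 0, 0, 0.1, 85],
    [0.54, -0.87, 0, 0, 0, 0.1, 85],
  ],
)

```text
clock: 3.75
position: [211.1, 411.7, 231.1]
tool_rot: [0.704, -0.07, 0.07, -0.703]
force: [0.4, 0.1, 0.5]
grip_width: 85.3
```

Request:
step_arm(
  deltas=[
    [0.54, -0.87, 0, 0, 0, 0.1, 85],
    [0.54, -0.87, 0, 0, 0, 0.1, 85],
    [0.54, -0.87, 0, 0, 0, 0.1, 85],
  ],
)

```text
clock: 4.0
position: [265.2, 324.7, 231.4]
tool_rot: [0.707, -0.033, 0.033, -0.706]
force: [-0.2, 0.0, -0.5]
grip_width: 85.1
```

Request:
step_arm(
  deltas=[
    [0.54, -0.87, 0, 0, 0, 0.09, 85],
    [0.54, -0.87, 0, 0, 0, 0.09, 85],
    [0.54, -0.87, 0, 0, 0, 0.09, 85],
  ],
)

```text
clock: 4.25
position: [319.3, 237.7, 231.5]
tool_rot: [0.707, 0.001, -0.0, -0.707]
force: [-0.0, 1.0, -0.9]
grip_width: 85.0
```

Request:
step_arm(
  deltas=[
    [0.54, -0.87, 0, 0, 0, 0, 85],
    [0.54, -0.87, 0, 0, 0, 0, 85],
    [0.54, -0.87, 0, 0, 0, 0, 85],
  ],
)

```text
clock: 4.5
position: [373.7, 150.2, 231.5]
tool_rot: [0.707, 0.0, 0.001, -0.707]
force: [-0.9, 1.6, -0.9]
grip_width: 84.9
```

Request:
step_arm(
  deltas=[
    [0.54, -0.87, 0, 0, 0, 0, 85],
    [0.54, -0.87, 0, 0, 0, 0, 85],
    [0.54, -0.87, 0, 0, 0, 0, 85],
  ],
)

```text
clock: 4.75
position: [427.7, 62.9, 231.3]
tool_rot: [0.707, 0.0, 0.0, -0.707]
force: [-0.9, 1.0, -0.3]
grip_width: 84.8
```

Request:
step_arm(
  deltas=[
    [0.54, -0.87, 0, 0, 0, 0, 85],
    [0.54, -0.87, 0, 0, 0, 0, 85],
    [0.54, -0.87, 0, 0, 0, 0, 85],
    [0.54, -0.87, 0, 0, 0, 0, 85],
    [0.54, -0.87, 0, 0, 0, 0, 85],
    [0.54, -0.87, 0, 0, 0, 0, 85],
  ],
)

```text
clock: 5.25
position: [479.7, -20.1, 231.2]
tool_rot: [-0.707, -0.001, 0.001, 0.707]
force: [-0.5, 1.0, -0.4]
grip_width: 84.9
```

```bash
cat > s.py <<'E'
import sys
from h import *
# usage: s.py out.png name:z ...
st=state(); M=R.from_quat(st['tool_rot']).as_matrix()
print('t',round(st['clock'],2),'pos',np.round(st['position'],1),'yaw',np.arctan2(M[1,0],M[0,0]).round(3),'down',M[:,1].round(3),'q',np.round(st['q'],2),'F',np.round(st['force'],1),'g',round(st['grip_width'],1))
if len(sys.argv)>1:
    cam,f=sys.argv[1].split('/')
    p,E=shot(cam)
    if f!='-': save(p,f)
    for a in sys.argv[2:]:
        q,z=a.split(':')
        for r in tip_of(p,q)[:3]:
            if r['score']>.2: print(q,round(r['score'],2),np.round(r['xy'],1),w(p,E,r['xy'],float(z))[:2].round(1))
E
python3 s.py wrist/w1.png stage:0 cap:50
```

```text
t 5.25 pos [479.7 -20.1 231.2] yaw 0.002 down [-0.  0. -1.] q [-0.29  0.21  1.63  0.    1.3  -1.86] F [-0.5  1.  -0.4] g 84.9
cap 0.58 [281.2 269.1] [566.8 -16.9]
```

View picture.

View pics/w1.png

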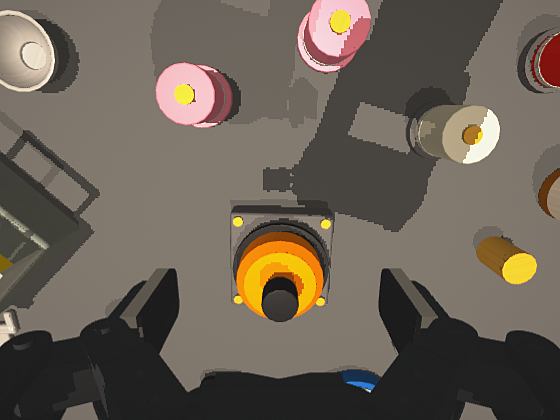

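The wrist view shows the stage base with its four yellow corner screws at (238,222), (326,224), (238,300) and (321,301), and the cap knob at (280,298). I'll get the stage pose from the screws.

```bash
cat > st.py <<'E'
from h import *
p,E=shot('wrist')
hsv=cv2.cvtColor(p['color'],cv2.COLOR_RGB2HSV)
m=cv2.inRange(hsv,(22,120,120),(35,255,255))
n,l,s,c=cv2.connectedComponentsWithStats(m)
for i in range(1,n):
    if 20<s[i,4]<160: print(c[i].round(1),s[i],w(p,E,c[i],31)[:2].round(1))
# knob
m=cv2.inRange(hsv,(0,0,0),(180,255,70)); 
for q,z in (('cap',50),('stage',0)):
  for r in spot_in(p,q)[:2]: print(q,r)
E
python3 st.py
```

```text
[478.3 137.1] [474 130   9  14  55] [433.5 176.2]
[237.2 221.1] [233 217   9   9  68] [521.2 -62.9]
[324.9 223.7] [321 220   9   9  63] [523.7  29.5]
[  3.7 262.3] [  0 254  12  17 108] [ 569.4 -319.3]
[237.4 298.9] [234 296   8   7  47] [613.7 -65.5]
[319.6 301. ] [316 298   8   7  48] [616.   27.5]
cap {'rect': [0.0, 7.6, 55.8, 85.7], 'score': 0.71}
cap {'rect': [237.6, 230.9, 86.6, 90.4], 'score': 0.63}
stage {'rect': [234.2, 206.8, 102.3, 97.0], 'score': 0.75}
```

Request:
step_arm(
  deltas=[
    [0.87, 0.03, -0.4, 0, 0, 0, 85],
    [0.87, 0.03, -0.7, 0, 0, 0, 85],
    [0.87, 0.03, -0.7, 0, 0, 0, 85],
    [0.87, 0.03, -0.7, 0, 0, 0, 85],
  ],
)

```text
clock: 5.88
position: [567.4, -17.0, 155.9]
tool_rot: [-0.706, 0.002, 0.003, 0.708]
force: [0.3, 0.7, -0.9]
grip_width: 85.1
```

Request:
step_arm(
  deltas=[
    [0, 0, -0.35, 0, 0, 0, 85],
    [0, 0, -0.6, 0, 0, 0, 85],
    [0, 0, -0.69, 0, 0, 0, 85],
    [0, 0, -0.69, 0, 0, 0, 30],
    [0, 0, -0.69, 0, 0, 0, 20],
    [0, 0, -0.69, 0, 0, 0, 20],
    [0, 0, -0.69, 0, 0, 0, 20],
    [0, 0, -0.69, 0, 0, 0, 20],
    [0, 0, -0.69, 0, 0, 0, 20],
    [0, 0, -0.69, 0, 0, 0, 20],
  ],
  grip_force=40,
)

```text
clock: 6.72
position: [567.8, -17.9, 94.0]
tool_rot: [0.707, 0.002, 0.0, -0.707]
force: [-1.5, -0.5, 6.3]
grip_width: 30.6
```

Request:
step_arm(
  deltas=[
    [0, 0, 0.3, 0, 0, 0, 20],
    [0, 0, 0.6, 0, 0, 0, 20],
    [0, 0, 0.9, 0, 0, 0, 20],
    [0, 0, 0.9, 0, 0, 0, 20],
  ],
)

```text
clock: 7.05
position: [569.3, -18.2, 188.9]
tool_rot: [0.708, 0.004, 0.003, -0.706]
force: [0.1, -0.3, 0.2]
grip_width: 31.1
```

Request:
step_arm(
  deltas=[
    [0, 0.3, 0.3, 0, 0, 0.1, 20],
    [-0.05, 0.6, 0.5, 0, 0, 0.2, 20],
    [-0.05, 0.9, 0.5, 0, 0, 0.23, 20],
    [-0.05, 0.95, 0.5, 0, 0, 0.23, 20],
  ],
)

```text
clock: 7.38
position: [561.8, 81.1, 233.6]
tool_rot: [-0.701, -0.088, 0.086, 0.702]
force: [0.3, -0.1, -2.8]
grip_width: 30.9
```

Request:
step_arm(
  deltas=[
    [0, 0.4, 0, 0, 0, 0.1, 20],
    [-0.05, 0.7, 0, 0, 0, 0.2, 20],
    [-0.05, 1, 0, 0, 0, 0.24, 20],
    [-0.05, 1, 0, 0, 0, 0.24, 20],
  ],
)

```text
clock: 7.72
position: [556.1, 181.4, 231.7]
tool_rot: [-0.685, -0.175, 0.175, 0.686]
force: [-1.1, 0.5, -1.5]
grip_width: 31.0
```

Request:
step_arm(
  deltas=[
    [0, 0.4, 0, 0, 0, 0.1, 20],
    [-0.05, 0.7, 0, 0, 0, 0.2, 20],
    [-0.05, 1, 0, 0, 0, 0.24, 20],
    [-0.05, 1, 0, 0, 0, 0.24, 20],
  ],
)

```text
clock: 8.05
position: [551.2, 281.1, 231.5]
tool_rot: [-0.657, -0.259, 0.259, 0.658]
force: [0.3, -0.4, -2.4]
grip_width: 30.6
```

Request:
step_arm(
  deltas=[
    [0, 0.3, 0, 0, 0, 0.1, 20],
    [-0.03, 0.6, 0, 0, 0, 0.2, 20],
    [-0.03, 0.9, 0, 0, 0, 0.22, 20],
    [-0.03, 0.95, 0, 0, 0, 0.22, 20],
    [-0.03, 0.95, 0, 0, 0, 0.22, 20],
    [-0.03, 0.95, 0, 0, 0, 0.22, 20],
  ],
)

```text
clock: 8.55
position: [549.3, 371.3, 231.7]
tool_rot: [0.625, 0.331, -0.331, -0.625]
force: [0.2, -0.8, -1.0]
grip_width: 30.9
```

```bash
python3 s.py wrist/w2.png bottle_a:0 cap:180 pickup_red:0 weight:0
```

```text
t 8.55 pos [549.3 371.3 231.7] yaw 0.975 down [-0.001 -0.001 -1.   ] q [ 0.42  0.63  1.01 -0.    1.5  -2.13] F [ 0.2 -0.8 -1. ] g 30.9
bottle_a 0.8 [280.8  93.4] [498.1 299.9]
cap 0.6 [281.  238.1] [549.8 374.4]
weight 0.94 [189.9  70. ] [562.  229.5]
```

View pics/w2.png

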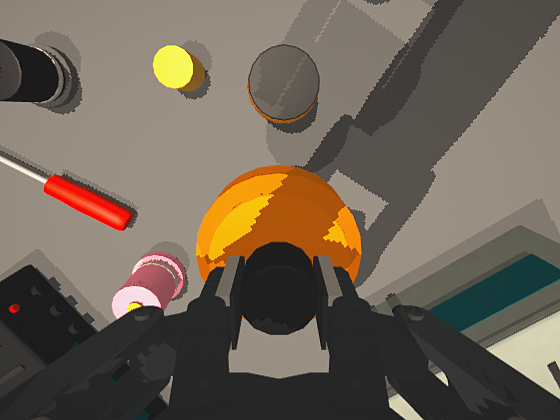

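The cap is held upright at (280,240) and the near bottle is at (283,82). The target is its midpoint with the far bottle, about (548.5, 374.5).

Request:
step_arm(
  deltas=[
    [-0.01, 0.03, -0.3, 0, 0, 0, 20],
    [-0.01, 0.03, -0.6, 0, 0, 0, 20],
    [-0.01, 0.03, -0.9, 0, 0, 0, 20],
    [-0.01, 0.03, -0.9, 0, 0, 0, 20],
  ],
)

```text
clock: 9.13
position: [545.8, 373.6, 136.2]
tool_rot: [-0.625, -0.327, 0.335, 0.625]
force: [-0.0, -0.3, -2.8]
grip_width: 31.1
```

Request:
step_arm(
  deltas=[
    [0, 0, -0.25, 0, 0, 0, 20],
    [0, 0, -0.5, 0, 0, 0, 20],
    [0, 0, -0.7, 0, 0, 0, 20],
    [0, 0, -0.85, 0, 0, 0, 20],
    [0, 0, -0.92, 0, 0, 0, 20],
    [0, 0, -0.96, 0, 0, 0, 20],
    [0, 0, -0.96, 0, 0, 0, 20],
  ],
)

```text
clock: 9.72
position: [548.5, 375.3, 47.1]
tool_rot: [0.625, 0.332, -0.331, -0.625]
force: [-0.1, 0.1, -1.5]
grip_width: 30.5
```

```bash
python3 s.py
```

```text
t 9.72 pos [548.5 375.3  47.1] yaw 0.976 down [ 0.001  0.    -1.   ] q [ 0.42  0.79  1.23 -0.    1.12 -2.12] F [-0.1  0.1 -1.5] g 30.5
```

Request:
step_arm(
  deltas=[
    [0, 0, -0.03, 0, 0, 0, 20],
    [0, 0, -0.03, 0, 0, 0, 31],
    [0, 0, -0.03, 0, 0, 0, 45],
    [0, 0, -0.03, 0, 0, 0, 60],
    [0, 0, -0.03, 0, 0, 0, 60],
    [0, 0, 0.2, 0, 0, 0, 60],
    [0, 0, 0.5, 0, 0, 0, 60],
    [0, 0, 0.97, 0, 0, 0, 60],
    [0, 0, 0.97, 0, 0, 0, 60],
  ],
)

```text
clock: 10.47
position: [550.4, 376.5, 151.4]
tool_rot: [0.625, 0.336, -0.327, -0.624]
force: [0.5, -0.8, 1.0]
grip_width: 60.3
```

Request:
step_arm(
  deltas=[
    [-0.2, -0.2, 0.3, 0, 0, -0.1, 60],
    [-0.4, -0.4, 0.6, 0, 0, -0.2, 60],
    [-0.6, -0.6, 0.9, 0, 0, -0.3, 60],
    [-0.75, -0.88, 0.9, 0, 0, -0.45, 60],
    [-0.75, -0.88, 0.9, 0, 0, -0.45, 85],
  ],
)

```text
clock: 10.88
position: [471.3, 284.6, 235.5]
tool_rot: [0.686, 0.175, -0.173, -0.685]
force: [-0.0, 0.1, 0.1]
grip_width: 70.5
```

Request:
step_arm(
  deltas=[
    [-0.2, -0.3, 0, 0, 0, -0.1, 85],
    [-0.4, -0.6, 0, 0, 0, -0.2, 85],
    [-0.6, -0.88, 0, 0, 0, -0.3, 85],
    [-0.75, -0.88, 0, 0, 0, -0.48, 85],
    [-0.75, -0.88, 0, 0, 0, -0.48, 85],
    [-0.75, -0.88, 0, 0, 0, -0.48, 85],
    [-0.75, -0.88, 0, 0, 0, -0.48, 85],
  ],
)

```text
clock: 11.47
position: [398.3, 199.3, 233.7]
tool_rot: [-0.707, -0.002, 0.001, 0.707]
force: [-0.4, 0.2, -0.4]
grip_width: 85.3
```

```bash
cat > m.py <<'E'
# colour-based pickup finding: fit circle on top disc (z=74) of the body colour in wrist cam
import sys
from h import *
st=state(); p,E=shot('wrist')
M=R.from_quat(st['tool_rot']).as_matrix(); print('t',round(st['clock'],2),np.round(st['position'],1),'yaw',np.arctan2(M[1,0],M[0,0]).round(3))
for q in sys.argv[1:]:
    for r in tip_of(p,q)[:3]:
        if r['score']>.2: print(q,round(r['score'],2),np.round(r['xy']),w(p,E,r['xy'],0)[:2].round(1))
hsv=cv2.cvtColor(p['color'],cv2.COLOR_RGB2HSV)
m=cv2.inRange(hsv,(15,120,100),(35,255,255))
n,l,s,c=cv2.connectedComponentsWithStats(m)
for i in range(1,n):
    if 40<s[i,4]<900: print('yellow',c[i].round(),s[i,4],w(p,E,c[i],75)[:2].round(1))
save(p,'m.png')
E
python3 m.py pickup_red pickup_white; python3 s.py top/t2.png cap:0 bottle_a:0
```

```text
t 11.47 [398.3 199.3 233.7] yaw 0.004
pickup_red 0.62 [326. 143.] [361.5 250.3]
pickup_white 0.93 [201. 206.] [432.5 111.8]
yellow [ 76. 127.] 296 [342.4  26.2]
yellow [337. 151.] 274 [361.6 250.1]
yellow [181. 228.] 224 [432.8 109.3]
yellow [364. 276.] 392 [482.  283.5]
yellow [ 44. 288.] 66 [496.6 -30.5]
yellow [126. 290.] 52 [498.2  49.7]
t 11.62 pos [398.4 199.4 233.2] yaw 0.004 down [ 0. -0. -1.] q [ 0.2   0.13  1.72 -0.    1.29 -1.37] F [-0.5  0.1  0.1] g 85.0
cap 0.65 [161.6 237.7] [546.4 375.9]
cap 0.41 [212.2 230.1] [567.1 231.3]
bottle_a 0.94 [137.3 220.4] [596.8 449.4]
bottle_a 0.77 [187.7 256.6] [492.5 299.3]
```

White has already been knocked: it was at (431,141) and is now at (432.6,110). I'll pick red at (361.5,250).

Request:
step_arm(
  deltas=[
    [-0.3, 0.3, -0.1, 0, 0, 0, 85],
    [-0.37, 0.51, -0.5, 0, 0, 0, 85],
    [-0.37, 0.51, -0.9, 0, 0, 0, 85],
    [-0.37, 0.51, -1, 0, 0, 0, 85],
    [-0.37, 0.51, -1, 0, 0, 0, 85],
  ],
  grip_force=60,
)

```text
clock: 12.18
position: [359.2, 250.0, 130.4]
tool_rot: [0.708, -0.001, -0.003, -0.706]
force: [0.2, 0.2, 0.2]
grip_width: 85.0
```

Request:
step_arm(
  deltas=[
    [0, 0, -0.3, 0, 0, 0, 85],
    [0, 0, -0.6, 0, 0, 0, 85],
    [0, 0, -0.9, 0, 0, 0, 85],
    [0, 0, -1, 0, 0, 0, 85],
    [0, 0, -1.0, 0, 0, 0, 85],
    [0, 0, -1.0, 0, 0, 0, 40],
    [0, 0, -1.0, 0, 0, 0, 40],
    [0, 0, -1.0, 0, 0, 0, 40],
    [0, 0, -1.0, 0, 0, 0, 40],
    [0, 0, -1.0, 0, 0, 0, 40],
  ],
)

```text
clock: 13.02
position: [362.1, 250.6, 35.0]
tool_rot: [-0.707, -0.002, -0.0, 0.707]
force: [-1.2, -1.5, 8.9]
grip_width: 48.8
```

```bash
python3 s.py
```

```text
t 13.02 pos [362.1 250.6  35. ] yaw 0.002 down [ 0.003  0.001 -1.   ] q [ 0.34  0.41  1.96 -0.    0.76 -1.23] F [-1.2 -1.5  8.9] g 48.8
```

Request:
step_arm(
  deltas=[
    [0, 0, 0.3, 0, 0, 0, 40],
    [0, 0, 0.6, 0, 0, 0, 40],
    [0, 0, 0.95, 0, 0, 0, 40],
    [0, 0, 0.95, 0, 0, 0, 40],
  ],
)

```text
clock: 13.35
position: [363.8, 251.4, 134.4]
tool_rot: [-0.706, -0.005, -0.003, 0.708]
force: [1.7, 0.6, -2.1]
grip_width: 48.8
```

Request:
step_arm(
  deltas=[
    [0.2, -0.1, 0, 0, 0, -0.1, 40],
    [0.4, -0.2, 0, 0, 0, -0.2, 40],
    [0.7, -0.5, 0, 0, 0, -0.5, 40],
    [0.7, -0.5, 0, 0, 0, -0.5, 40],
    [0.7, -0.5, 0, 0, 0, -0.5, 40],
  ],
)

```text
clock: 13.77
position: [432.2, 198.9, 128.2]
tool_rot: [-0.682, 0.185, -0.186, 0.682]
force: [-0.4, 0.6, -2.0]
grip_width: 49.2
```

Request:
step_arm(
  deltas=[
    [0.2, -0.1, 0, 0, 0, -0.1, 40],
    [0.4, -0.2, 0, 0, 0, -0.2, 40],
    [0.7, -0.5, 0, 0, 0, -0.5, 40],
    [0.7, -0.5, 0, 0, 0, -0.5, 40],
    [0.7, -0.5, 0, 0, 0, -0.5, 40],
  ],
)

```text
clock: 14.18
position: [502.1, 148.8, 128.0]
tool_rot: [0.611, -0.356, 0.356, -0.611]
force: [-0.5, -0.2, -3.5]
grip_width: 48.6
```

Request:
step_arm(
  deltas=[
    [0.2, -0.1, 0, 0, 0, -0.1, 40],
    [0.4, -0.2, 0, 0, 0, -0.2, 40],
    [0.69, -0.59, 0, 0, 0, -0.5, 40],
    [0.69, -0.59, 0, 0, 0, -0.5, 40],
    [0.69, -0.59, 0, 0, 0, -0.5, 40],
    [0.69, -0.59, 0, 0, 0, -0.5, 40],
    [0.69, -0.59, 0, 0, 0, -0.5, 40],
  ],
)

```text
clock: 14.77
position: [569.8, 91.3, 128.2]
tool_rot: [0.501, -0.499, 0.499, -0.501]
force: [-0.1, -0.4, -2.1]
grip_width: 48.8
```

```bash
python3 s.py wrist/w3.png stage:0 pickup_red:95; python3 st.py
```

```text
t 14.77 pos [569.8  91.3 128.2] yaw -1.567 down [-0.  0. -1.] q [-0.04  0.52  1.47  0.    1.15 -0.05] F [-0.1 -0.4 -2.1] g 48.8
pickup_red 0.6 [279.4 244.1] [570.8  92.3]
stage {'rect': [210.3, 342.9, 129.5, 31.6], 'score': 0.92}
stage {'rect': [10.2, 141.9, 132.5, 99.5], 'score': 0.41}
```

View pics/w3.png

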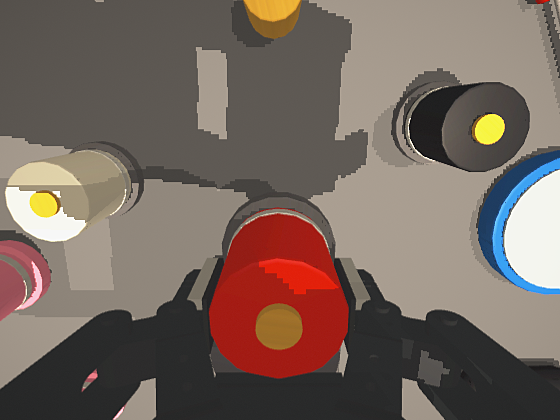

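Red is held upright, centred at (279,325). I'll lower it at (571.3, 92).

Request:
step_arm(
  deltas=[
    [0.015, 0.007, -0.25, 0, 0, 0, 40],
    [0.015, 0.007, -0.5, 0, 0, 0, 40],
    [0.015, 0.007, -0.7, 0, 0, 0, 40],
    [0.015, 0.007, -0.83, 0, 0, 0, 40],
    [0.015, 0.007, -0.9, 0, 0, 0, 40],
    [0.015, 0.007, -0.93, 0, 0, 0, 40],
    [0.015, 0.007, -0.93, 0, 0, 0, 40],
  ],
)

```text
clock: 15.65
position: [571.6, 92.1, 35.8]
tool_rot: [-0.501, 0.499, -0.499, 0.501]
force: [-0.2, -0.1, -1.9]
grip_width: 49.1
```

```bash
python3 s.py
```

```text
t 15.65 pos [571.6  92.1  35.8] yaw -1.568 down [ 0.  0. -1.] q [-0.04  0.65  1.54  0.    0.96 -0.04] F [-0.2 -0.1 -1.9] g 49.1
```

Request:
step_arm(
  deltas=[
    [0, 0, -0.01, 0, 0, 0, 50],
    [0, 0, -0.01, 0, 0, 0, 60],
    [0, 0, -0.01, 0, 0, 0, 75],
    [0, 0, -0.01, 0, 0, 0, 75],
    [0, 0, 0.2, 0, 0, 0, 75],
    [0, 0, 0.5, 0, 0, 0, 75],
    [0, 0, 1, 0, 0, 0, 75],
    [0, 0, 1, 0, 0, 0, 75],
  ],
)

```text
clock: 16.32
position: [574.0, 92.0, 141.8]
tool_rot: [-0.498, 0.497, -0.502, 0.503]
force: [0.6, 0.5, 0.9]
grip_width: 75.1
```

Request:
step_arm(
  deltas=[
    [-0.3, 0, 0.3, 0, 0, 0.1, 85],
    [-0.6, 0, 0.6, 0, 0, 0.3, 85],
    [-0.9, 0, 0.6, 0, 0, 0.5, 85],
    [-0.9, 0, 0.6, 0, 0, 0.5, 85],
    [-0.9, 0, 0.6, 0, 0, 0.5, 85],
  ],
)

```text
clock: 16.73
position: [480.7, 92.1, 196.4]
tool_rot: [-0.614, 0.35, -0.352, 0.614]
force: [0.9, -0.4, 0.2]
grip_width: 85.0
```

Request:
step_arm(
  deltas=[
    [-0.3, 0, 0, 0, 0, 0.2, 85],
    [-0.6, 0.1, 0, 0, 0, 0.4, 85],
    [-0.9, 0.13, 0, 0, 0, 0.6, 85],
    [-0.9, 0.13, 0, 0, 0, 0.9, 85],
    [-0.9, 0.13, 0, 0, 0, 1, 85],
    [-0.9, 0.13, 0, 0, 0, 1, 85],
    [-0.9, 0.13, 0, 0, 0, 1, 85],
    [-0.9, 0.13, 0, 0, 0, 1, 85],
    [-0.9, 0.13, 0, 0, 0, 1, 85],
    [-0.9, 0.13, 0, 0, 0, 1, 85],
  ],
)

```text
clock: 17.57
position: [391.7, 105.0, 195.6]
tool_rot: [0.707, 0.002, -0.001, -0.707]
force: [-0.0, -0.6, 0.1]
grip_width: 85.0
```

```bash
python3 m.py pickup_white; python3 s.py top/t3.png pickup_red:0 stage:0
```

```text
t 17.57 [391.7 105.  195.6] yaw 0.004
pickup_white 0.92 [287. 224.] [434.2 114.4]
yellow [175. 140.] 367 [342.5  26.8]
yellow [ 22. 208.] 316 [396.7 -99.5]
yellow [284. 251.] 286 [433.  109.9]
yellow [485. 304.] 602 [481.9 285.3]
yellow [549. 312.] 491 [489.3 342.5]
yellow [204. 316.] 75 [494.9  39.7]
yellow [384. 345.] 687 [524.5 201.2]
t 17.67 pos [391.7 105.  195.5] yaw -0.0 down [ 0.001  0.    -1.   ] q [-0.03  0.08  1.88  0.    1.18 -1.6 ] F [-0.3 -0.4 -0.5] g 85.0
pickup_red 0.86 [262.6 226.2] [577.1  89.1]
stage 0.91 [302.7 231.2] [561.8 -23.2]
stage 0.6 [183.8 252.8] [503.2 310.7]
```

Request:
step_arm(
  deltas=[
    [0.3, 0.05, -0.1, 0, 0, 0, 85],
    [0.415, 0.055, -0.4, 0, 0, 0, 85],
    [0.415, 0.055, -0.8, 0, 0, 0, 85],
    [0.415, 0.055, -0.8, 0, 0, 0, 85],
  ],
)

```text
clock: 18.15
position: [430.0, 110.4, 109.9]
tool_rot: [-0.707, 0.004, 0.004, 0.707]
force: [-1.3, 0.2, -1.6]
grip_width: 85.1
```

Request:
step_arm(
  deltas=[
    [0, 0, -0.3, 0, 0, 0, 85],
    [0, 0, -0.6, 0, 0, 0, 85],
    [0, 0, -0.8, 0, 0, 0, 85],
    [0, 0, -0.8, 0, 0, 0, 85],
    [0, 0, -0.8, 0, 0, 0, 40],
    [0, 0, -0.8, 0, 0, 0, 40],
    [0, 0, -0.8, 0, 0, 0, 40],
    [0, 0, -0.8, 0, 0, 0, 40],
    [0, 0, -0.8, 0, 0, 0, 40],
  ],
)

```text
clock: 18.9
position: [434.2, 110.5, 37.4]
tool_rot: [0.707, 0.002, 0.001, -0.707]
force: [-1.6, -0.5, 10.0]
grip_width: 48.8
```

```bash
python3 s.py
```

```text
t 18.9 pos [434.2 110.5  37.4] yaw 0.002 down [ 0.003 -0.    -1.   ] q [-0.01  0.42  1.94  0.    0.78 -1.59] F [-1.6 -0.5 10. ] g 48.8
```

Request:
step_arm(
  deltas=[
    [0, 0, 0.3, 0, 0, 0, 40],
    [0, 0, 0.6, 0, 0, 0, 40],
    [0.05, -0.3, 0.7, 0, 0, 0, 40],
    [0.15, -0.6, 0.7, 0, 0, 0, 40],
    [0.25, -0.9, 0.7, 0, 0, 0, 40],
    [0.25, -0.9, 0.7, 0, 0, 0, 40],
  ],
)

```text
clock: 19.4
position: [460.0, 16.5, 106.9]
tool_rot: [0.708, 0.001, 0.002, -0.706]
force: [0.0, 0.2, -2.4]
grip_width: 48.6
```

Request:
step_arm(
  deltas=[
    [0, -0.3, 0, 0, 0, 0, 40],
    [0, -0.36, 0, 0, 0, 0, 40],
    [0, -0.36, -0.2, 0, 0, 0, 40],
    [0, -0.36, -0.4, 0, 0, 0, 40],
    [0, -0.36, -0.55, 0, 0, 0, 40],
    [0, -0.36, -0.65, 0, 0, 0, 40],
    [0, -0.36, -0.69, 0, 0, 0, 40],
    [0, -0.36, -0.69, 0, 0, 0, 40],
  ],
)

```text
clock: 20.07
position: [458.0, -15.2, 37.5]
tool_rot: [0.707, 0.001, -0.001, -0.707]
force: [-3.0, 0.4, 3.7]
grip_width: 48.8
```

```bash
python3 s.py
```

```text
t 20.07 pos [458.  -15.2  37.5] yaw 0.002 down [-0. -0. -1.] q [-0.29  0.44  1.91 -0.    0.8  -1.86] F [-3.   0.4  3.7] g 48.8
```

Request:
step_arm(
  deltas=[
    [0, 0, 0, 0, 0, 0, 50],
    [0, 0, 0, 0, 0, 0, 60],
    [0, 0, 0, 0, 0, 0, 75],
    [0, 0, 0, 0, 0, 0, 75],
    [0, 0, 0.2, 0, 0, 0, 75],
    [0, 0, 0.5, 0, 0, 0, 75],
    [0, 0, 1, 0, 0, 0, 75],
    [0, 0, 1, 0, 0, 0, 75],
  ],
)

```text
clock: 20.73
position: [460.3, -16.0, 141.6]
tool_rot: [0.708, 0.004, 0.002, -0.706]
force: [1.1, -0.4, 0.8]
grip_width: 75.0
```

Request:
step_arm(
  deltas=[
    [0.2, -0.3, 0.3, 0, 0, 0, 85],
    [0.4, -0.6, 0.6, 0, 0, 0, 85],
    [0.75, -0.9, 0.6, 0, 0, 0, 85],
    [0.75, -0.9, 0.6, 0, 0, 0, 85],
  ],
)

```text
clock: 21.07
position: [536.0, -109.2, 198.2]
tool_rot: [0.708, 0.002, 0.002, -0.706]
force: [-0.1, -0.1, -0.5]
grip_width: 85.2
```

Request:
step_arm(
  deltas=[
    [0.2, -0.3, 0, 0, 0, 0, 85],
    [0.4, -0.6, 0, 0, 0, 0, 85],
    [0.75, -0.9, 0, 0, 0, 0, 85],
    [0.75, -0.9, 0, 0, 0, 0, 85],
    [0.75, -0.9, 0, 0, 0, 0, 85],
    [0.75, -0.9, 0, 0, 0, 0, 85],
  ],
)

```text
clock: 21.57
position: [607.7, -195.1, 195.7]
tool_rot: [-0.707, -0.0, 0.001, 0.707]
force: [-1.2, 0.5, 0.1]
grip_width: 84.7
```

```bash
python3 m.py pickup_green pickup_white pickup_red
```

```text
t 21.57 [ 607.7 -195.1  195.7] yaw 0.002
pickup_green 0.86 [269. 243.] [ 671.6 -204.8]
pickup_white 0.68 [486.  18.] [457.9 -11.6]
yellow [435.  90.] 131 [522.5 -81.2]
yellow [544.  94.] 138 [524.6  -2. ]
yellow [168. 107.] 306 [ 534.2 -276.3]
yellow [420. 196.] 106 [601.7 -83.2]
yellow [519. 199.] 100 [603.9  -3.8]
yellow [268. 280.] 273 [ 675.  -203.9]
```

View pics/m.png

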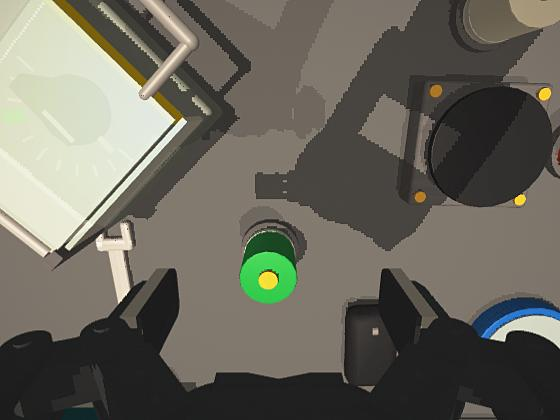

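Green stands at (268,280) px, about (674,-204) mm, with clear room on both sides.

Request:
step_arm(
  deltas=[
    [0.3, -0.05, -0.1, 0, 0, 0, 85],
    [0.66, -0.09, -0.4, 0, 0, 0, 85],
    [0.66, -0.09, -0.8, 0, 0, 0, 85],
    [0.66, -0.09, -0.8, 0, 0, 0, 85],
  ],
)

```text
clock: 22.1
position: [671.9, -202.5, 108.3]
tool_rot: [-0.705, 0.003, 0.005, 0.709]
force: [-0.3, 1.0, -1.9]
grip_width: 84.8
```

Request:
step_arm(
  deltas=[
    [0, 0, -0.3, 0, 0, 0, 85],
    [0, 0, -0.6, 0, 0, 0, 85],
    [0, 0, -0.8, 0, 0, 0, 85],
    [0, 0, -0.8, 0, 0, 0, 85],
    [0, 0, -0.8, 0, 0, 0, 40],
    [0, 0, -0.8, 0, 0, 0, 40],
    [0, 0, -0.8, 0, 0, 0, 40],
    [0, 0, -0.8, 0, 0, 0, 40],
    [0, 0, -0.8, 0, 0, 0, 40],
  ],
)

```text
clock: 22.85
position: [675.0, -204.8, 39.5]
tool_rot: [0.708, 0.002, 0.0, -0.706]
force: [-1.8, 1.7, 7.3]
grip_width: 48.6
```

```bash
python3 s.py
```

```text
t 22.85 pos [ 675.  -204.8   39.5] yaw 0.002 down [ 0.003 -0.002 -1.   ] q [-0.46  0.89  1.06 -0.    1.19 -2.03] F [-1.8  1.7  7.3] g 48.6
```

Request:
step_arm(
  deltas=[
    [0, 0, 0.3, 0, 0, 0, 40],
    [0, 0, 0.6, 0, 0, 0, 40],
    [0, 0.3, 0.7, 0, 0, 0, 40],
    [0.02, 0.6, 0.7, 0, 0, 0, 40],
    [0.04, 0.95, 0.7, 0, 0, 0, 40],
    [0.04, 0.95, 0.7, 0, 0, 0, 40],
  ],
)

```text
clock: 23.35
position: [678.3, -103.2, 107.5]
tool_rot: [-0.706, -0.003, 0.002, 0.708]
force: [-1.7, 0.6, -3.6]
grip_width: 48.7
```

Request:
step_arm(
  deltas=[
    [0, 0.35, 0, 0, 0, 0, 40],
    [0, 0.7, 0, 0, 0, 0, 40],
    [0, 0.89, 0, 0, 0, 0, 40],
    [0, 0.89, -0.2, 0, 0, 0, 40],
    [0, 0.89, -0.4, 0, 0, 0, 40],
    [0, 0.89, -0.55, 0, 0, 0, 40],
    [0, 0.89, -0.65, 0, 0, 0, 40],
    [0, 0.89, -0.69, 0, 0, 0, 40],
    [0, 0.89, -0.69, 0, 0, 0, 40],
  ],
)

```text
clock: 24.1
position: [678.3, -20.0, 39.2]
tool_rot: [-0.707, -0.001, 0.001, 0.707]
force: [-4.9, 4.5, 5.4]
grip_width: 48.5
```

```bash
python3 s.py
```

```text
t 24.1 pos [678.3 -20.   39.2] yaw 0.002 down [ 0.001  0.001 -1.   ] q [-0.2   0.83  1.17  0.    1.14 -1.78] F [-4.9  4.5  5.4] g 48.5
```

Request:
step_arm(
  deltas=[
    [0, 0, 0, 0, 0, 0, 50],
    [0, 0, 0, 0, 0, 0, 60],
    [0, 0, 0, 0, 0, 0, 75],
    [0, 0, 0, 0, 0, 0, 75],
    [0, 0, 0.2, 0, 0, 0, 75],
    [0, 0, 0.5, 0, 0, 0, 75],
    [0, 0, 1, 0, 0, 0, 75],
    [0, 0, 1, 0, 0, 0, 75],
  ],
)

```text
clock: 24.77
position: [680.4, -21.0, 144.7]
tool_rot: [0.708, 0.004, 0.003, -0.706]
force: [0.1, -0.6, 2.3]
grip_width: 75.0
```

Request:
step_arm(
  deltas=[
    [-0.1, 0.3, 0.3, 0, 0, 0, 85],
    [-0.2, 0.6, 0.6, 0, 0, 0, 85],
    [-0.3, 0.85, 0.6, 0, 0, 0, 85],
    [-0.3, 0.85, 0.6, 0, 0, 0, 85],
  ],
)

```text
clock: 25.1
position: [647.5, 69.0, 200.4]
tool_rot: [-0.707, -0.004, 0.001, 0.707]
force: [-0.1, 0.8, -0.2]
grip_width: 85.4
```

Request:
step_arm(
  deltas=[
    [-0.1, 0.3, 0, 0, 0, 0, 85],
    [-0.2, 0.6, 0, 0, 0, 0, 85],
    [-0.3, 0.85, 0, 0, 0, 0, 85],
    [-0.3, 0.85, 0, 0, 0, 0, 85],
    [-0.3, 0.85, 0, 0, 0, 0, 85],
    [-0.3, 0.85, 0, 0, 0, 0, 85],
  ],
)

```text
clock: 25.6
position: [618.4, 148.7, 197.2]
tool_rot: [0.707, 0.001, -0.0, -0.707]
force: [0.4, -0.6, 0.2]
grip_width: 84.9
```

```bash
python3 m.py pickup_master pickup_red stage
```

```text
t 25.6 [618.4 148.7 197.2] yaw 0.001
pickup_master 0.63 [286. 245.] [685.1 157.5]
pickup_red 0.57 [221. 138.] [573.8  92.5]
stage 0.89 [109. 135.] [570.9 -15.3]
yellow [26. 76.] 142 [524.2 -33.6]
yellow [136.  79.] 132 [526.1  45.7]
yellow [205. 145.] 376 [572.8  92.4]
yellow [ 44. 184.] 101 [603.5 -35.8]
yellow [145. 187.] 104 [605.6  43.6]
yellow [ 78. 271.] 280 [678.6 -21.7]
yellow [284. 280.] 290 [686.6 153.7]
yellow [548. 328.] 248 [734.3 390.6]
```

View pics/m.png

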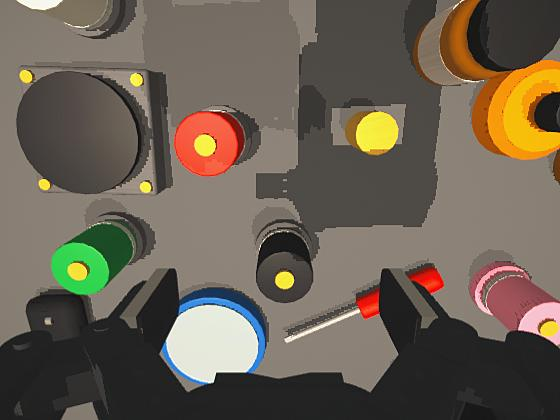

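Master is at (284,280) px, about (686,154) mm. Red and green stand beside the stage as intended, and the finger paths are clear of the shipper and driver.

```bash
cat > st2.py <<'E'
from h import *
p,E=shot('wrist')
P=np.array([w(p,E,u,31)[:2] for u in [(26,76),(136,79),(44,184),(145,187)]]);c=P.mean(0);ex=(P[2]+P[3]-P[0]-P[1]);a=np.arctan2(ex[1],ex[0]);print(P.round(1),c.round(1),a)
Rm=np.array([[np.cos(a),np.sin(a)],[-np.sin(a),np.cos(a)]])
for n,u in (('red',(205,145)),('green',(78,271))): print(n,(Rm@(w(p,E,u,75)[:2]-c)).round(1))
E
python3 st2.py
```

```text
[[520.1 -63.9]
 [522.3  28.3]
 [612.7 -66.6]
 [615.4  25.7]] [567.6 -19.1] -0.028627968960309585
red [  2.  111.7]
green [111.    0.6]
```

Request:
step_arm(
  deltas=[
    [0.3, 0.02, -0.1, 0, 0, 0, 85],
    [0.675, 0.05, -0.4, 0, 0, 0, 85],
    [0.675, 0.05, -0.8, 0, 0, 0, 85],
    [0.675, 0.05, -0.8, 0, 0, 0, 85],
  ],
)

```text
clock: 26.18
position: [683.7, 153.5, 108.6]
tool_rot: [0.707, -0.004, -0.005, -0.707]
force: [-1.8, -0.1, -1.9]
grip_width: 85.0
```

Request:
step_arm(
  deltas=[
    [0, 0, -0.3, 0, 0, 0, 85],
    [0, 0, -0.6, 0, 0, 0, 85],
    [0, 0, -0.8, 0, 0, 0, 85],
    [0, 0, -0.8, 0, 0, 0, 85],
    [0, 0, -0.8, 0, 0, 0, 40],
    [0, 0, -0.8, 0, 0, 0, 40],
    [0, 0, -0.8, 0, 0, 0, 40],
    [0, 0, -0.8, 0, 0, 0, 40],
    [0, 0, -0.8, 0, 0, 0, 40],
  ],
)

```text
clock: 26.93
position: [686.7, 154.4, 40.3]
tool_rot: [-0.707, -0.002, -0.001, 0.707]
force: [-0.7, -0.8, 6.3]
grip_width: 49.0
```

Request:
step_arm(
  deltas=[
    [0, 0, 0.3, 0, 0, 0, 40],
    [0, 0, 0.6, 0, 0, 0, 40],
    [0, 0, 1, 0, 0, 0, 40],
    [0, 0, 1, 0, 0, 0, 40],
    [0, 0, 1, 0, 0, 0, 40],
  ],
)

```text
clock: 27.35
position: [686.6, 154.6, 140.9]
tool_rot: [-0.707, -0.003, -0.001, 0.707]
force: [-0.7, 0.5, -5.8]
grip_width: 48.6
```

```bash
python3 s.py
```

```text
t 27.35 pos [686.6 154.6 140.9] yaw 0.002 down [ 0.006  0.    -1.   ] q [ 0.06  0.79  0.98  0.    1.37 -1.52] F [-0.7  0.5 -5.8] g 48.6
```

Request:
step_arm(
  deltas=[
    [-0.1, -0.2, 0.2, 0, 0, 0, 40],
    [-0.3, -0.5, 0.3, 0, 0, 0, 40],
    [-0.6, -0.87, 0.3, 0, 0, 0, 40],
    [-0.6, -0.87, 0.3, 0, 0, 0, 40],
  ],
)

```text
clock: 27.68
position: [621.3, 63.7, 165.7]
tool_rot: [0.708, -0.003, -0.002, -0.707]
force: [1.2, 0.2, -3.2]
grip_width: 48.9
```

Request:
step_arm(
  deltas=[
    [-0.2, -0.3, 0, 0, 0, 0, 40],
    [-0.4, -0.6, 0, 0, 0, 0, 40],
    [-0.59, -0.87, 0, 0, 0, 0, 40],
    [-0.59, -0.86, 0, 0, 0, 0, 40],
    [-0.59, -0.86, -0.3, 0, 0, 0, 40],
    [-0.59, -0.86, -0.6, 0, 0, 0, 40],
    [-0.59, -0.86, -0.73, 0, 0, 0, 40],
    [-0.59, -0.86, -0.77, 0, 0, 0, 40],
    [-0.59, -0.86, -0.77, 0, 0, 0, 40],
  ],
)

```text
clock: 28.43
position: [565.6, -18.1, 89.6]
tool_rot: [-0.707, 0.0, 0.002, 0.707]
force: [-0.2, -0.4, -4.4]
grip_width: 48.5
```

```bash
python3 s.py
```

```text
t 28.43 pos [565.6 -18.1  89.6] yaw 0.002 down [-0.003  0.001 -1.   ] q [-0.24  0.55  1.54 -0.    1.06 -1.81] F [-0.2 -0.4 -4.4] g 48.5
```

Request:
step_arm(
  deltas=[
    [0.02, 0, 0, 0, 0, 0, 40],
    [0.025, -0.005, 0, 0, 0, 0, 40],
    [0.025, -0.005, -0.015, 0, 0, 0, 40],
    [0.025, -0.005, -0.02, 0, 0, 0, 40],
    [0.025, -0.005, -0.02, 0, 0, 0, 50],
    [0.025, -0.005, -0.02, 0, 0, 0, 65],
    [0.025, -0.005, -0.02, 0, 0, 0, 75],
    [0.025, -0.005, -0.02, 0, 0, 0, 75],
    [0.025, -0.005, 0.2, 0, 0, 0, 75],
    [0.025, -0.005, 0.5, 0, 0, 0, 75],
    [0.025, -0.005, 0.8, 0, 0, 0, 75],
    [0.025, -0.005, 0.8, 0, 0, 0, 75],
  ],
)

```text
clock: 29.43
position: [571.3, -19.4, 176.0]
tool_rot: [0.708, 0.004, 0.003, -0.706]
force: [0.3, 1.0, 0.4]
grip_width: 75.1
```

Request:
step_arm(
  deltas=[
    [-0.3, 0, 0.5, 0, 0, 0, 75],
    [-0.6, 0, 0.9, 0, 0, 0, 75],
    [-0.95, 0, 0.9, 0, 0, 0, 85],
    [-0.95, 0, 0.9, 0, 0, 0, 85],
    [-0.95, 0, 0.9, 0, 0, 0, 85],
    [-0.95, 0, 0.9, 0, 0, 0, 85],
    [-0.95, 0, 0.9, 0, 0, 0, 85],
  ],
)

```text
clock: 30.02
position: [474.6, -19.1, 259.4]
tool_rot: [-0.707, -0.0, 0.001, 0.707]
force: [0.2, -0.2, 0.0]
grip_width: 85.1
```

```bash
python3 m.py pickup_master pickup_red pickup_green pickup_white stage; cp pics/m.png pics/w5.png; python3 s.py top/- cap:0 bottle_a:0 mouse:0 shipper:0
```

```text
t 30.02 [474.6 -19.1 259.4] yaw 0.002
pickup_master 0.93 [206. 105.] [ 398.1 -100.3]
pickup_master 0.74 [323.  55.] [346.7  29.3]
pickup_master 0.72 [282. 263.] [591.  -14.4]
pickup_red 0.88 [368. 251.] [575.1  94.4]
pickup_green 0.56 [271. 320.] [674.8 -28.4]
pickup_green 0.56 [542. 190.] [495.2 297.5]
pickup_white 0.66 [285. 158.] [456.8 -11. ]
stage 0.64 [281. 245.] [566.  -15.1]
yellow [333.  36.] 305 [341.9  27.6]
yellow [191. 101.] 262 [395.8 -98.1]
yellow [282. 168.] 221 [456.7 -15.1]
yellow [240. 218.] 67 [507.  -57.5]
yellow [321. 220.] 67 [509.   23.8]
yellow [ 15. 254.] 557 [ 546.6 -290.7]
yellow [240. 291.] 57 [588.4 -59.8]
yellow [316. 292.] 59 [590.5  21.6]
yellow [278. 300.] 249 [599.2 -19.5]
yellow [277. 362.] 145 [679.2 -20.6]
t 30.32 pos [474.3 -19.  259.8] yaw 0.002 down [-0.001  0.    -1.   ] q [-0.29  0.18  1.59  0.    1.37 -1.86] F [ 0.6  0.3 -0.4] g 85.0
cap 0.89 [161.8 236.1] [551.  375.5]
bottle_a 0.66 [186.1 253.9] [500.1 304.1]
bottle_a 0.61 [136.6 222.7] [590.1 451.1]
bottle_a 0.4 [301.6 193.6] [670.  -21.7]
mouse 0.69 [325.1 153.6] [788.6 -91.5]
shipper 0.6 [267.1 153. ] [792.   76.5]
```

View pics/w5.png

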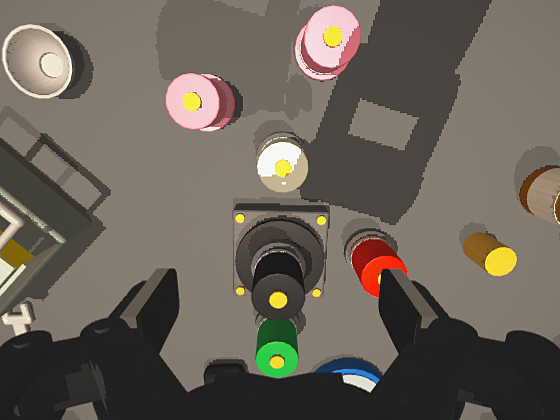

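White, red and green stand around the stage and the master stands on the chuck at (278,300). By calculation the master is within 2 mm of centre. Next is the drive box.

Request:
step_arm(
  deltas=[
    [0, -0.3, 0, 0, 0, -0.1, 85],
    [0, -0.6, 0, 0, 0, -0.2, 85],
    [-0.03, -0.9, 0, 0, 0, -0.26, 60],
    [-0.03, -0.9, 0, 0, 0, -0.26, 60],
  ],
)

```text
clock: 30.9
position: [470.8, -112.9, 260.1]
tool_rot: [0.701, -0.098, 0.098, -0.7]
force: [-0.0, 0.4, -0.6]
grip_width: 63.5
```

Request:
step_arm(
  deltas=[
    [0, -0.3, 0, 0, 0, -0.1, 30],
    [0, -0.6, 0, 0, 0, -0.2, 30],
    [-0.03, -0.9, 0, 0, 0, -0.26, 30],
    [-0.03, -0.9, 0, 0, 0, -0.26, 30],
  ],
)

```text
clock: 31.23
position: [467.6, -202.8, 259.9]
tool_rot: [0.681, -0.192, 0.192, -0.68]
force: [0.8, -0.5, 0.1]
grip_width: 30.0
```

Request:
step_arm(
  deltas=[
    [0, -0.3, 0, 0, 0, -0.1, 30],
    [0, -0.6, 0, 0, 0, -0.2, 30],
    [-0.03, -0.86, 0, 0, 0, -0.25, 30],
    [-0.03, -0.86, 0, 0, 0, -0.25, 30],
    [-0.03, -0.86, 0, 0, 0, -0.25, 30],
    [-0.03, -0.86, 0, 0, 0, -0.25, 30],
  ],
)

```text
clock: 31.73
position: [465.2, -284.1, 260.3]
tool_rot: [-0.651, 0.276, -0.276, 0.651]
force: [1.3, 0.4, 0.8]
grip_width: 29.9
```

```bash
python3 s.py wrist/w6.png guard_bar:115 guard_hinge:115 dial_centre:88 dial_tip:68 mark_tip:62 drive_box:0
```

```text
t 31.73 pos [ 465.2 -284.1  260.3] yaw -0.803 down [-0.  0. -1.] q [-0.76  0.34  1.39  0.    1.42 -1.53] F [1.3 0.4 0.8] g 29.9
guard_bar 0.89 [279.8 189.8] [ 462.5 -279.1]
guard_bar 0.56 [283.4 355.4] [ 583.2 -398.4]
guard_hinge 0.8 [283.8 360.1] [ 587.4 -402.2]
guard_hinge 0.58 [552.4  60.2] [542.8 -58.4]
dial_centre 0.59 [515.5  65. ] [535.4 -66. ]
dial_centre 0.55 [281.8 283.6] [ 536.7 -352.6]
mark_tip 0.43 [285.7 250.1] [ 521.9 -330.9]
drive_box 0.72 [282.5 247.1] [ 535.4 -348.7]
```

View pics/w6.png

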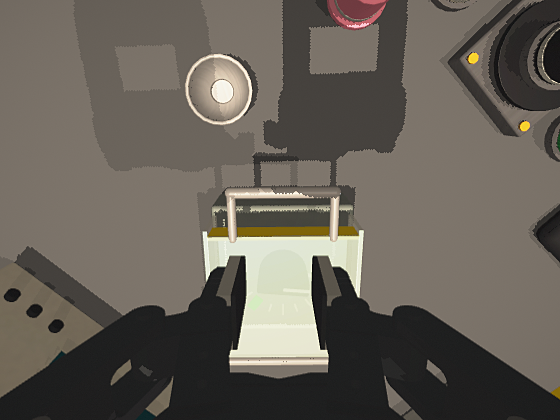

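The bar runs from (229,191) to (337,191) px, the hinge is at about (280,361), and the box is aligned with yaw -0.80. I'll pinch the bar at (465,-278.5).

Request:
step_arm(
  deltas=[
    [0, 0.05, 0, 0, 0, -0.2, 30],
    [0, 0.05, -0.2, 0, 0, -0.4, 30],
    [0, 0.05, -0.4, 0, 0, -0.75, 30],
    [0, 0.05, -0.7, 0, 0, -0.75, 30],
    [0, 0.05, -0.7, 0, 0, -0.75, 30],
    [0, 0.05, -0.7, 0, 0, -0.75, 30],
    [0, 0.05, -0.7, 0, 0, -0.75, 30],
  ],
)

```text
clock: 32.67
position: [465.0, -279.8, 189.9]
tool_rot: [-0.494, 0.507, -0.506, 0.494]
force: [-0.5, 0.4, 0.3]
grip_width: 30.1
```

Request:
step_arm(
  deltas=[
    [0, 0, 0, 0, 0, -0.2, 30],
    [0, 0, 0, 0, 0, -0.4, 30],
    [0, 0, 0, 0, 0, -0.75, 30],
    [0, 0, 0, 0, 0, -0.75, 30],
    [0, 0, 0, 0, 0, -0.75, 30],
    [0, 0, 0, 0, 0, -0.75, 30],
    [0, 0, 0, 0, 0, -0.75, 30],
    [0, 0, 0, 0, 0, -0.75, 30],
  ],
)

```text
clock: 33.33
position: [465.1, -279.9, 190.3]
tool_rot: [0.264, -0.656, 0.656, -0.264]
force: [-0.9, 0.3, 0.1]
grip_width: 30.4
```

```bash
python3 s.py wrist/w7.png guard_bar:115
```

```text
t 33.33 pos [ 465.1 -279.9  190.3] yaw -2.376 down [ 0. -0. -1.] q [-0.76  0.39  1.51  0.    1.25  0.05] F [-0.9  0.3  0.1] g 30.4
guard_bar 0.68 [278.2 219. ] [ 466.7 -278.5]
```

View pics/w7.png

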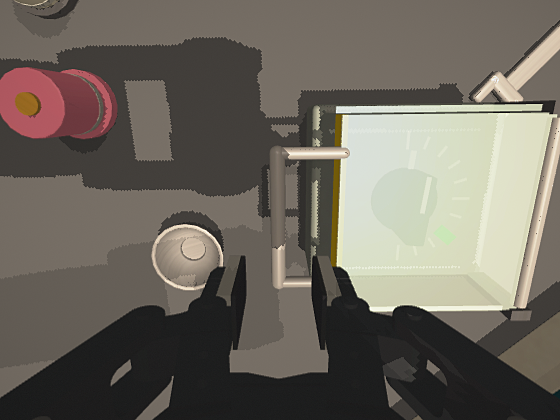

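The bar is centred between the open fingers at column 279. I'll go down and pinch it.

Request:
step_arm(
  deltas=[
    [0, 0.01, -0.3, 0, 0, 0, 30],
    [0, 0.01, -0.6, 0, 0, 0, 30],
    [0, 0.01, -0.8, 0, 0, 0, 30],
    [0, 0.01, -0.89, 0, 0, 0, 30],
    [0, 0.01, -0.89, 0, 0, 0, 30],
    [0, 0.01, -0.89, 0, 0, 0, 5],
    [0, 0.01, -0.89, 0, 0, 0, 5],
    [0, 0.01, -0.89, 0, 0, 0, 5],
    [0, 0.01, -0.89, 0, 0, 0, 5],
  ],
  grip_force=30,
)

```text
clock: 34.18
position: [465.2, -279.1, 102.6]
tool_rot: [0.264, -0.655, 0.656, -0.265]
force: [-3.8, 3.2, 6.1]
grip_width: 8.6
```

```bash
python3 s.py; python3 -c "
import numpy as np
ux=np.array([.695,-.719])
for th in [0,.15,.3,.45,.6,.75,.9,1.05,1.2,1.35,1.5,1.6,1.7]:
    print(th,(np.r_[ux*172*(1-np.cos(th)),172*np.sin(th)]/100).round(3))"
```

```text
t 34.18 pos [ 465.2 -279.1  102.6] yaw -2.375 down [ 0.001 -0.001 -1.   ] q [-0.76  0.48  1.61 -0.    1.05  0.05] F [-3.8  3.2  6.1] g 8.6
0 [ 0. -0.  0.]
0.15 [ 0.013 -0.014  0.257]
0.3 [ 0.053 -0.055  0.508]
0.45 [ 0.119 -0.123  0.748]
0.6 [ 0.209 -0.216  0.971]
0.75 [ 0.321 -0.332  1.172]
0.9 [ 0.452 -0.468  1.347]
1.05 [ 0.601 -0.621  1.492]
1.2 [ 0.762 -0.789  1.603]
1.35 [ 0.934 -0.966  1.678]
1.5 [ 1.111 -1.149  1.716]
1.6 [ 1.23  -1.273  1.719]
1.7 [ 1.349 -1.396  1.706]
```

Request:
step_arm(
  deltas=[
    [0.006, -0.006, 0.172, 0, 0, 0, 5],
    [0.024, -0.025, 0.342, 0, 0, 0, 5],
    [0.053, -0.055, 0.508, 0, 0, 0, 5],
    [0.094, -0.098, 0.67, 0, 0, 0, 5],
    [0.146, -0.151, 0.825, 0, 0, 0, 5],
    [0.209, -0.216, 0.971, 0, 0, 0, 5],
  ],
)

```text
clock: 34.68
position: [485.3, -299.5, 199.9]
tool_rot: [-0.265, 0.657, -0.655, 0.264]
force: [-5.0, 6.6, 2.3]
grip_width: 8.7
```

Request:
step_arm(
  deltas=[
    [0.072, -0.075, 0.137, 0, 0, 0, 5],
    [0.154, -0.159, 0.263, 0, 0, 0, 5],
    [0.243, -0.252, 0.376, 0, 0, 0, 5],
    [0.34, -0.352, 0.476, 0, 0, 0, 5],
    [0.444, -0.46, 0.562, 0, 0, 0, 5],
    [0.553, -0.573, 0.632, 0, 0, 0, 5],
  ],
)

```text
clock: 35.18
position: [542.2, -357.6, 264.8]
tool_rot: [0.264, -0.655, 0.656, -0.266]
force: [-0.2, 4.9, 4.9]
grip_width: 8.5
```

```bash
python3 s.py
```

```text
t 35.18 pos [ 542.2 -357.6  264.8] yaw -2.374 down [ 0.003 -0.001 -1.   ] q [-0.76  0.58  1.01  0.    1.55  0.04] F [-0.2  4.9  4.9] g 8.5
```

Request:
step_arm(
  deltas=[
    [0.114, -0.117, 0.054, -0.03, -0.03, 0, 5],
    [0.23, -0.237, 0.092, -0.07, -0.068, 0, 5],
    [0.349, -0.36, 0.113, -0.1, -0.097, 0, 5],
    [0.468, -0.484, 0.116, -0.14, -0.136, 0, 5],
    [0.587, -0.607, 0.103, -0.18, -0.174, 0, 5],
    [0.646, -0.668, 0.089, -0.18, -0.174, 0, 5],
    [0.646, -0.668, 0.089, -0.18, -0.174, 0, 5],
    [0.646, -0.668, 0.089, -0.18, -0.174, 0, 5],
  ],
)

```text
clock: 35.85
position: [607.2, -424.4, 272.0]
tool_rot: [0.227, -0.563, 0.736, -0.298]
force: [3.7, 2.5, 2.2]
grip_width: 8.6
```

```bash
python3 s.py
```

```text
t 35.85 pos [ 607.2 -424.4  272. ] yaw -2.374 down [ 0.184 -0.187 -0.965] q [-0.76  0.65  0.9  -0.01  1.32  0.04] F [3.7 2.5 2.2] g 8.6
```

Request:
step_arm(
  deltas=[
    [0, 0, 0, 0, 0, 0, 15],
    [0, 0, 0, 0, 0, 0, 25],
    [0, 0, 0, 0, 0, 0, 40],
    [-0.03, 0.03, 0.2, 0, 0, 0, 40],
    [-0.08, 0.08, 0.45, 0, 0, 0, 40],
    [-0.25, 0.25, 0.45, 0, 0, 0, 40],
    [-0.5, 0.5, 0.45, 0.05, 0.05, 0, 40],
    [-0.8, 0.8, 0.45, 0.18, 0.174, 0, 40],
    [-0.8, 0.8, 0.45, 0.18, 0.174, 0, 40],
    [-0.8, 0.8, 0.45, 0.18, 0.174, 0, 40],
  ],
)

```text
clock: 36.68
position: [525.5, -345.0, 315.7]
tool_rot: [-0.264, 0.656, -0.655, 0.264]
force: [0.4, -0.4, 0.4]
grip_width: 40.2
```

```bash
python3 s.py wrist/w8.png dial_centre:88 dial_tip:68 mark_tip:62 drive_box:0; python3 s.py scene/s8.png guard_bar:200 dial_tip:68 mark_tip:62 dial_centre:88
```

```text
t 36.68 pos [ 525.5 -345.   315.7] yaw -2.376 down [-0.001  0.001 -1.   ] q [-0.77  0.52  0.98 -0.    1.64  0.04] F [ 0.4 -0.4  0.4] g 40.2
dial_centre 0.8 [290.7 173.3] [ 538.4 -350.9]
dial_tip 0.71 [294.9 134.1] [ 571.  -326.4]
mark_tip 0.6 [314.7 191.8] [ 539.5 -390.9]
drive_box 0.82 [290.6 163.5] [ 538.3 -354.8]
t 36.93 pos [ 526.  -345.   315.3] yaw -2.375 down [ 0.001 -0.001 -1.   ] q [-0.77  0.52  0.98 -0.    1.64  0.04] F [-1.   0.7  0. ] g 40.0
guard_bar 0.74 [258.7 231.1] [723.   80.6]
guard_bar 0.59 [ 99.3 114.6] [ 568.1 -550.2]
dial_tip 0.73 [168.4 175.7] [ 564. -323.]
mark_tip 0.32 [312.3 326.2] [792.6 256. ]
dial_centre 0.87 [163.9 161. ] [ 536.8 -358.3]
```

View pics/w8.png

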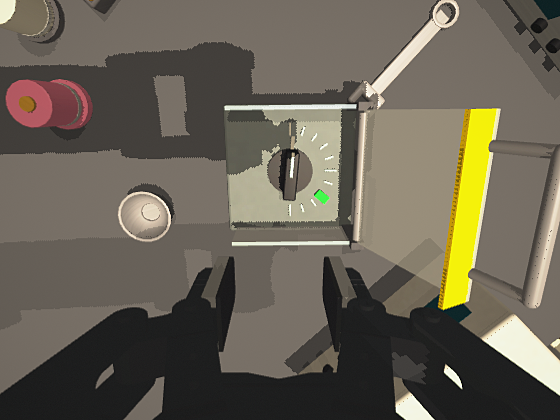

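The guard stands open, with its yellow lip at (470,210). The dial bar is at (291,175) with the pointer up towards the left side, and the green mark is at (321,196).

```bash
cat > d.py <<'E'
from h import *
st=state();p,E=shot('wrist')
hsv=cv2.cvtColor(p['color'],cv2.COLOR_RGB2HSV)
m=cv2.inRange(hsv,(50,150,90),(75,255,255)); n,l,s,c=cv2.connectedComponentsWithStats(m)
i=1+np.argmax(s[1:,4]); print(c[i],s[i,4]); g=w(p,E,c[i],62)[:2]
ys,xs=np.nonzero(l==i); g4=np.array([w(p,E,(x,y),62)[:2] for x,y in zip(xs,ys)])
x,y=140,230
for q,z in (('dial_centre',88),('dial_tip',66),('mark_tip',62)):
    for r in tip_of(p,q)[:1]: print(q,np.round(r['xy'],1),w(p,E,r['xy'],z)[:2].round(1))
dc=w(p,E,tip_of(p,'dial_centre')[0]['xy'],88)[:2]
print('green',g.round(1),'dist',np.linalg.norm(g4-dc,axis=1).min().round(1),np.linalg.norm(g4-dc,axis=1).max().round(1),'angle',(0.768-np.arctan2(*(g-dc)[::-1])).round(3))
c=p['color'][95:255,215:375]; cv2.imwrite('pics/d.png',cv2.resize(c[:,:,::-1],None,fx=4,fy=4,interpolation=cv2.INTER_CUBIC))
E
python3 d.py
```

```text
[320.87272727 196.80909091] 110
dial_centre [289.8 174.8] [ 537.4 -351.4]
dial_tip [293.4 134.5] [ 570.3 -325.7]
mark_tip [314.1 193.7] [ 538.3 -392.1]
green [ 541.2 -400.6] dist 41.4 57.5 angle 2.26
```

View pics/d.png

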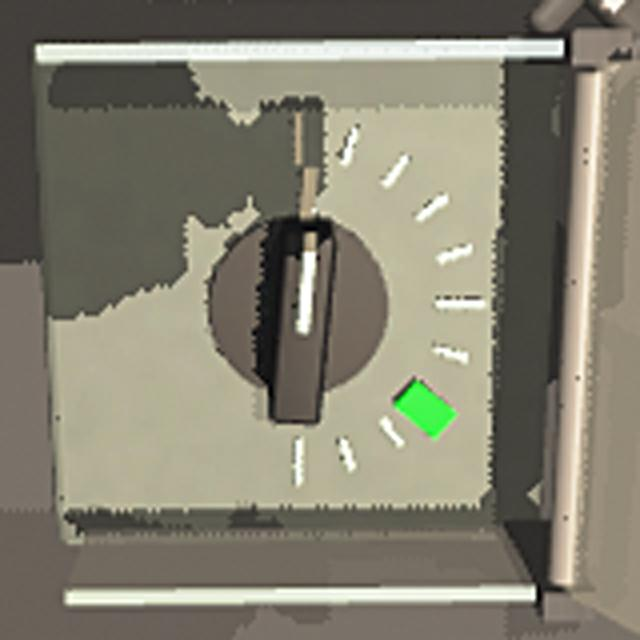

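Mark angle is about 2.26 rad and dial about 0.1 rad. I'll grip the bar with the camera kept on the robot side, clear of the open guard, at start yaw 0.42 and end yaw -1.49.

Request:
step_arm(
  deltas=[
    [0.12, -0.06, 0, 0, 0, 0.3, 40],
    [0.12, -0.06, 0, 0, 0, 0.6, 40],
    [0.12, -0.06, 0, 0, 0, 0.89, 40],
    [0.12, -0.06, 0, 0, 0, 0.89, 40],
    [0.12, -0.06, 0, 0, 0, 0.89, 40],
    [0.12, -0.06, 0, 0, 0, 0.89, 40],
    [0.12, -0.06, 0, 0, 0, 0.89, 40],
    [0.12, -0.06, 0, 0, 0, 0.89, 40],
    [0.12, -0.06, 0, 0, 0, 0.89, 40],
  ],
)

```text
clock: 38.18
position: [537.9, -350.7, 315.5]
tool_rot: [-0.531, 0.467, -0.467, 0.531]
force: [0.1, -0.1, -0.3]
grip_width: 40.0
```

Request:
step_arm(
  deltas=[
    [0, 0, 0, 0, 0, 0.3, 40],
    [0, 0, 0, 0, 0, 0.6, 40],
    [0, 0, 0, 0, 0, 0.89, 40],
    [0, 0, 0, 0, 0, 0.89, 40],
    [0, 0, 0, 0, 0, 0.89, 40],
    [0, 0, 0, 0, 0, 0.89, 40],
    [0, 0, 0, 0, 0, 0.89, 40],
    [0, 0, 0, 0, 0, 0.89, 40],
    [0, 0, 0, 0, 0, 0.89, 40],
  ],
)

```text
clock: 38.93
position: [537.9, -350.7, 315.5]
tool_rot: [0.684, -0.179, 0.179, -0.684]
force: [-0.7, -0.0, 0.9]
grip_width: 40.2
```

Request:
step_arm(
  deltas=[
    [0, 0, 0, 0, 0, 0.3, 40],
    [0, 0, 0, 0, 0, 0.6, 40],
    [0, 0, 0, 0, 0, 0.89, 40],
    [0, 0, 0, 0, 0, 0.89, 40],
    [0, 0, 0, 0, 0, 0.89, 40],
    [0, 0, 0, 0, 0, 0.89, 40],
    [0, 0, 0, 0, 0, 0.89, 40],
    [0, 0, 0, 0, 0, 0.89, 40],
    [0, 0, 0, 0, 0, 0.89, 40],
  ],
)

```text
clock: 39.68
position: [537.9, -350.7, 315.5]
tool_rot: [0.692, 0.147, -0.147, -0.692]
force: [0.2, 0.5, 0.4]
grip_width: 39.9
```

```bash
python3 s.py wrist/w9.png dial_centre:88 dial_tip:66; python3 d.py
```

```text
t 39.68 pos [ 537.9 -350.7  315.5] yaw 0.419 down [-0. -0. -1.] q [-0.76  0.56  0.92 -0.    1.66 -2.75] F [0.2 0.5 0.4] g 39.9
dial_centre 0.82 [276.8 179. ] [ 540.  -351.7]
dial_centre 0.71 [288.3 204. ] [ 560.7 -328.4]
dial_tip 0.88 [289.3 203. ] [ 564.4 -324.8]
[450.90140845 373.41549296] 142
dial_centre [280.4 179.1] [ 538.5 -348.1]
dial_tip [287.4 205.5] [ 568.2 -325.7]
mark_tip [244.3 158.4] [ 537.9 -393.7]
green [698.8 -15. ] dist 350.8 388.1 angle -0.354
```

Request:
step_arm(
  deltas=[
    [0, 0, -0.3, 0, 0, 0, 40],
    [0, 0, -0.6, 0, 0, 0, 40],
    [0, 0, -0.9, 0, 0, 0, 40],
  ],
)

```text
clock: 40.33
position: [537.8, -350.7, 224.6]
tool_rot: [0.692, 0.148, -0.147, -0.691]
force: [0.1, -0.6, -0.9]
grip_width: 40.0
```

Request:
step_arm(
  deltas=[
    [0, 0, -0.3, 0, 0, 0, 40],
    [0, 0, -0.6, 0, 0, 0, 40],
    [0, 0, -0.9, 0, 0, 0, 40],
    [0, 0, -0.9, 0, 0, 0, 40],
  ],
)

```text
clock: 40.67
position: [535.8, -348.9, 129.4]
tool_rot: [-0.689, -0.145, 0.149, 0.695]
force: [0.8, -0.3, -1.2]
grip_width: 40.1
```

Request:
step_arm(
  deltas=[
    [0, 0, -0.3, 0, 0, 0, 40],
    [0, 0, -0.5, 0, 0, 0, 40],
    [0, 0, -0.61, 0, 0, 0, 40],
    [0, 0, -0.61, 0, 0, 0, 40],
    [0, 0, -0.61, 0, 0, 0, 5],
    [0, 0, -0.61, 0, 0, 0, 5],
    [0, 0, -0.61, 0, 0, 0, 5],
    [0, 0, -0.61, 0, 0, 0, 5],
    [0, 0, -0.61, 0, 0, 0, 5],
  ],
  grip_force=30,
)

```text
clock: 41.42
position: [538.6, -350.9, 76.5]
tool_rot: [0.692, 0.148, -0.147, -0.691]
force: [-1.7, 3.1, 6.7]
grip_width: 13.4
```

```bash
python3 s.py
```

```text
t 41.42 pos [ 538.6 -350.9   76.5] yaw 0.421 down [ 0.002 -0.001 -1.   ] q [-0.76  0.71  1.29  0.    1.14 -2.75] F [-1.7  3.1  6.7] g 13.4
```

Request:
step_arm(
  deltas=[
    [0, 0, 0, 0, 0, -0.1, 5],
    [0, 0, 0, 0, 0, -0.2, 5],
    [0, 0, 0, 0, 0, -0.3, 5],
    [0, 0, 0, 0, 0, -0.4, 5],
    [0, 0, 0, 0, 0, -0.5, 5],
    [0, 0, 0, 0, 0, -0.6, 5],
    [0, 0, 0, 0, 0, -0.7, 5],
    [0, 0, 0, 0, 0, -0.8, 5],
    [0, 0, 0, 0, 0, -0.9, 5],
    [0, 0, 0, 0, 0, -0.9, 5],
  ],
)

```text
clock: 42.25
position: [538.4, -352.6, 76.6]
tool_rot: [0.684, -0.183, 0.185, -0.681]
force: [-0.9, -5.4, 4.9]
grip_width: 13.3
```

Request:
step_arm(
  deltas=[
    [0, 0, 0, 0, 0, -0.1, 5],
    [0, 0, 0, 0, 0, -0.2, 5],
    [0, 0, 0, 0, 0, -0.3, 5],
    [0, 0, 0, 0, 0, -0.4, 5],
    [0, 0, 0, 0, 0, -0.5, 5],
    [0, 0, 0, 0, 0, -0.6, 5],
    [0, 0, 0, 0, 0, -0.7, 5],
    [0, 0, 0, 0, 0, -0.8, 5],
    [0, 0, 0, 0, 0, -0.9, 5],
    [0, 0, 0, 0, 0, -0.927, 5],
    [0, 0, 0, 0, 0, -0.927, 5],
    [0, 0, 0, 0, 0, -0.927, 5],
  ],
)

```text
clock: 43.25
position: [537.0, -353.5, 76.6]
tool_rot: [0.521, -0.478, 0.481, -0.518]
force: [-8.6, -8.4, 7.7]
grip_width: 13.4
```

```bash
python3 s.py
```

```text
t 43.25 pos [ 537.  -353.5   76.6] yaw -1.491 down [-0.    -0.005 -1.   ] q [-0.76  0.71  1.29 -0.    1.14 -0.84] F [-8.6 -8.4  7.7] g 13.4
```

Request:
step_arm(
  deltas=[
    [0, 0, 0, 0, 0, 0, 14],
    [0, 0, 0, 0, 0, 0, 25],
    [0, 0, 0, 0, 0, 0, 40],
    [0, 0, 0, 0, 0, 0, 40],
    [0, 0, 0.2, 0, 0, 0, 40],
    [0, 0, 0.5, 0, 0, 0, 40],
    [0, 0, 1, 0, 0, 0, 40],
    [0, 0, 1, 0, 0, 0, 40],
  ],
)

```text
clock: 43.92
position: [539.6, -351.8, 181.4]
tool_rot: [-0.519, 0.476, -0.483, 0.52]
force: [0.9, -0.6, 2.2]
grip_width: 40.2
```

Request:
step_arm(
  deltas=[
    [0, 0, 0.3, 0, 0, 0, 40],
    [0, 0.2, 0.6, 0, 0, 0, 40],
    [0, 0.4, 1, 0, 0, 0, 40],
    [0, 0.5, 1, 0, 0, 0, 40],
    [0, 0.5, 1, 0, 0, 0, 40],
    [0, 0.5, 1, 0, 0, 0, 40],
  ],
)

```text
clock: 44.42
position: [537.9, -300.4, 274.0]
tool_rot: [0.52, -0.48, 0.48, -0.519]
force: [0.3, -1.0, -0.9]
grip_width: 40.3
```

```bash
cat > e.py <<'E'
from h import *
p,E=shot('wrist')
for q,z in (('dial_centre',88),('dial_tip',66),('mark_tip',62)):
    for r in tip_of(p,q)[:1]: print(q,round(r['score'],2),np.round(r['xy'],1),w(p,E,r['xy'],z)[:2].round(1))
u,v=px(p,E,[[538,-352,62]])[0].astype(int); print(u,v)
c=p['color'][max(v-80,0):v+80,max(u-80,0):u+80]; cv2.imwrite('pics/e.png',cv2.resize(c[:,:,::-1],None,fx=3.7,fy=3.7,interpolation=cv2.INTER_CUBIC))
E
python3 e.py
```

```text
dial_centre 0.87 [272.2 236. ] [ 536.1 -352.8]
dial_tip 0.83 [273.8 261.7] [ 540.4 -391.4]
mark_tip 0.54 [273.9 261.3] [ 540.5 -392.8]
274 227
```

View pics/e.png

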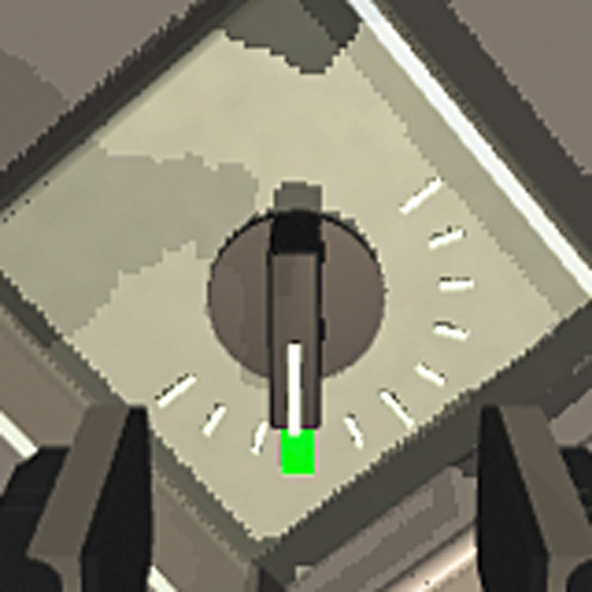

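The pointer (column 294) lies on the green mark (column 297), about 1 mm off. Last, an overall check.

```bash
cat > f.py <<'E'
from h import *
p,E=shot('top')
hsv=cv2.cvtColor(p['color'],cv2.COLOR_RGB2HSV)
m=cv2.inRange(hsv,(20,120,120),(35,255,255)); n,l,s,c=cv2.connectedComponentsWithStats(m)
for i in range(1,n):
    if 5<s[i,4]<80: print(c[i].round(),s[i,4],w(p,E,c[i],75)[:2].round(1))
for q in ('cap','bottle_a','mouse','shipper','weight','driver','wrench','dish'):
    print(q,[w(p,E,r['xy'],0)[:2].round(0) for r in tip_of(p,q)[:2]])
c=p['color'][120:330,110:490]; cv2.imwrite('pics/f.png',cv2.resize(c[:,:,::-1],None,fx=2.1,fy=2.1,interpolation=cv2.INTER_CUBIC))
E
python3 f.py
```

```text
[153. 167.] 15 [733.6 389.9]
[302. 184.] 29 [677.5 -20.3]
[284. 210.] 16 [606.2  26.6]
[318. 211.] 20 [603.8 -62.5]
[302. 221.] 52 [576.9 -20.6]
[260. 223.] 25 [572.9  93. ]
[284. 244.] 18 [516.6  29.4]
[318. 244.] 16 [514.4 -60.2]
[301. 266.] 17 [456.8 -15.1]
[360. 328.] 67 [ 294.1 -166.6]
[382. 346.] 72 [ 247.7 -221.2]
[243. 361.] 29 [213.  136.1]
[210. 399.] 25 [117.1 220.8]
[377. 410.] 36 [  84.5 -206.2]
cap [array([553., 381.]), array([606., 450.])]
bottle_a [array([598., 452.]), array([501., 305.])]
mouse [array([788., -92.])]
shipper [array([797.,  73.]), array([563., 231.])]
weight [array([561., 226.])]
driver [array([761., 236.])]
wrench [array([ 732., -355.])]
dish [array([579.,  93.])]
```

View pics/f.png

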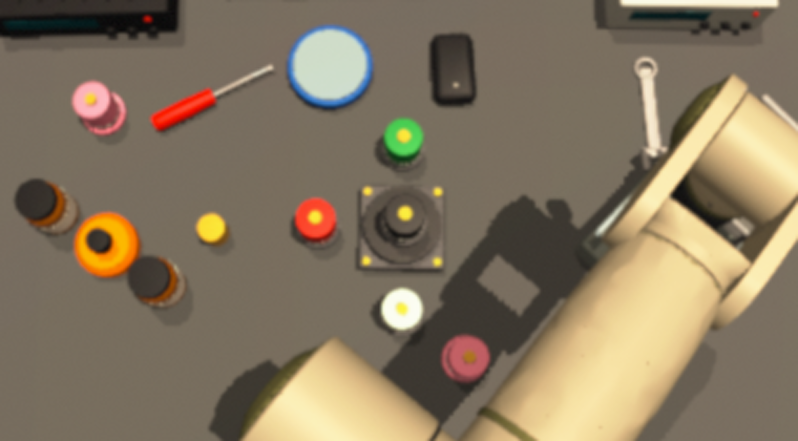

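The top view shows all pickups in place, the cap between the bottles and the bystanders undisturbed. Handing in.

```bash
python3 -c "
from h import *
print(state()['force'],state()['clock']); print(finish_job())"
```

```text
[ 0.18924532  0.26673902 -0.18474376] 45.0667
the job is handed in; nothing more can be done
None
```

The survey is set out and I handed the job in at 45 s of the 210 s; no verdict is reported.

- **Cap:** it stands midway between the bottles. The last network readings agree within about 5 mm, against the 15 mm limit.
- **Pickups:** red, green and white stand on their sides of the stage. In the last top view each is within about 2–4 mm of its target, against the 13 mm limit. Blue was not on the bench.
- **White:** it had shifted about 30 mm by itself before I picked it up; I placed it normally.
- **Master:** it stands on the chuck. The wrist camera put it about 2 mm from the centre, against the 10 mm limit.
- **Guard:** it is open. I released it at about 1.73 rad and it fell back on its own, as the next picture showed.
- **Dial:** the pointer is on the green mark, about 1 mm off in the close-up.
- **Bystanders and robot:** the mouse, shipper, weight, driver and wrench read within about 10 mm of their start positions. The arm was clear, with wrist force near zero.
- **Failed check:** the last network reading for the dish was wrong; it gave red's position. In the last picture the arm covers the place where the dish stood, so I could not confirm it there. It stood undisturbed in the wrist views before and after the guard was opened.

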